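# Refit the retaining ring on a ribbon unwinder with circlip pliers

### The arm

A 6-joint arm with a two-finger parallel gripper is mounted at the origin on the work surface; the furniture and walls round the work are solid. World frame = base frame: x ahead of the robot, y to its left, z up, the work surface at z = 0. Lengths are in mm, angles in degrees, forces in N, time in s.
With the tool pointing down it reaches from about 425 to 925 mm from the base axis. Payload 12.5 kg.
Tool frame: the origin (TCP) lies on the mounting face of the last link; the fingertips stand 173 mm ahead of it and the grasp point (between the pads) lies 155 mm ahead of it (arm.finger_overhang is the z of the fingertips in the tool frame, in mm); z points along the fingers, y is the direction in which the jaws open and shut (so a half turn about z gives the same grasp; the last joint's range is limited). The gripper opens to 85 mm and grips with 20 to 120 N. Pads are 22 mm wide; open, the fingers measure 114 mm over their backs; the gripper's body (76 mm by 85 mm) begins 54 mm behind the grasp point. The pads swing forward as they close: fully open they stand 13 mm farther back than shut.
Start: joints at [-75.149, 28.126, 89.318, -0, 62.55, -6.05], TCP at [222.996, -583.865, 404.727] pointing down, gripper open.
Joint ranges: [-177.58, 177.58], [-47.91, 125.51], [2.72, 160], [-65.01, 245.01], [3.68, 167.84], [-153.87, 153.87]. Speed limits (degrees/s): [127.2, 127.2, 159.86, 180, 180, 180].

### API

Orientations are given as a 3x3 rotation matrix whose columns are the frame's x, y, z axes.
In Python, from workcell import arm, eyes gives the robot as it stands.
- The arm moves only by the shell command python3 -m handwheel 'ROWS' [OPENING] [FORCE]. ROWS is JSON, a list of rows, each an object with "travel": the shift along the tool's x, y, z in mm, a list of three; "rot": the turn, a rotation vector about the tool's x, y, z in degrees, a list of three. A call has 1 to 5 rows; each row shifts and turns the commanded pose from where the row before left it, along the tool's axes as they then stand; what a row does not reach is not made up. A row lasts 1/8 s, in which the tool goes at most 62.5 mm and 10.7 degrees, less where a joint would pass 70% of its speed; a pose out of reach is approached as far as the arm can. A call is refused whole if a number of a shift passes 62.5 or a number of a turn 10.7, either way. A call with a gripper value outside its range is refused whole. OPENING is the finger opening in mm, from 0 to 85.4, set as the call begins (- or left out, the last holds). The fingers move at their own pace and stop on an object; FORCE is the grip in N (left out, the last holds). Time passes only in rows, so rows that do not move let the fingers close. It gives the time, the measured TCP pose, the force and the opening at its end, in the units of the state.
- arm.get_obs(): the state, without advancing time (a new reading comes with each control period).
- eyes.snapshot(name): name is "side" or "top" or "wrist"; returns the picture (384x512x3 uint8, red, green, blue); there is no depth.
- eyes.camera_info(name): a dict with "camera_matrix" (3x3 intrinsics, pixels), "rvec" (rotation vector, rad) and "tvec" (3), from world to camera coordinates, as OpenCV has them. Camera axes: x right, y down, z forward; pixel columns grow to the right and rows downward; lengths in mm; the calibration is good to about 2 mm. The wrist camera is an equidistant fisheye: a pixel r from the principal point sees the ray r / f radians off the axis. A picture is of the moment at which its call begins: read the wrist's pose just before it. camera_info takes no time and is no camera call; for the wrist camera it gives the pose at the moment of the call.
- arm.job_done(): hands the job in, once; it reports no verdict.
The state is a dict: "time": time; "q": joint angles; "qvel": joint speeds; "joint_torque": joint torques, N m; "ee_pos": TCP position; "tool_rot": TCP orientation; "ft_force": force on the tool from outside, world axes, zero at the start; "torque": the same for the moment, N m; "gripper_width": opening from 0.0 (shut) to 1.0 (fully open).
Only numpy, scipy, OpenCV 4.12 (cv2) and the standard library are available. Lean on these libraries where they do the work, as an engineer would, in place of code of your own. Each camera call takes 0.05 s, during which the arm holds its last target. There are 200 camera calls.

### The job

Take the circlip pliers out of their wooden block, spread the retaining ring on the cork mat by its two eyes (only as far as needed, it must not be overstretched) and lower it over the spindle of the ribbon unwinder. With the ring still spread, push the brass spring cap gently down with it until the cap bottoms, then let the ring contract into the spindle's groove. Put the pliers back upright in their slot, handle the ring only with the pliers, and leave the other things on the table alone.

Things in the scene. Friction and masses are not known exactly. Their poses are not given: they have to be found in the camera images.
- pliers: Circlip pliers, 159 mm long, 0.17 kg, upright in the block's slot, tips down; steel jaws, teal handles. Origin: midway between the two pin tips, at their lower end; z up to the handles, y from one tip and handle to the other. Two levers on a pivot at z = 70 mm: squeezing the handles SPREADS the tips. The rivet (24 mm in x, 16 in y, underside at z = 60 mm) rests on the block's top.
- pliers_handles (a point): Point between the grips, 130 mm above the pin tips: take the pliers here from above, fingers closing along their y. Grips from 30 mm below to 29 mm above this point, 16 mm wide in x; over their outer faces (y) 54 mm released, about 31 mm with the ring spread by 0.20 rad. Squeezing takes 6.3 N per handle to start (carry them with less), 23 N with the ring spread; a spring opens them.
- pliers_tips (a point): Same point as the pliers' origin. Tips: round pins 3 mm thick, 3.7 mm long below the flat jaw ends (shoulders, 6 x 6 mm) that rest on the ring's lugs; pins at y = +-6.5 mm released. Spread by 9 mm each, the tips rise 1.4 mm relative to the pivot and sink again on release.
- pliers_left (a joint): Angle of the left lever of the pliers (the right mirrors it), rad: 0 released, grows as the handles are squeezed, stop at 0.26. Each tip moves out 70 mm x angle, each handle (130 mm above the tips) in 60 mm x angle. About 0.18 spreads the ring by 0.20 (the pins have play in the eyes), 0.035 more spreads it 0.04 more.
- tool_block: Wooden tool block, 64 x 100 x 68 mm, fixed. Origin: centre of its underside on the table; z up, y along its long side.
- slot (a point): Centre of the mouth of the pliers' slot in the block's top face, 68 mm above the table; slot 16 mm (block x) by 37 mm (block y), 62 mm deep. With the pliers home in it the pin tips are 60 mm below this point and the pliers' y lies along the block's y, either way round.
- snap_ring: Dark steel retaining ring, 4 mm thick, 53 mm outside, 0.03 kg, flat on the cork mat (3 mm thick). Origin: centre of the ring on its underside, z up. The gap with the two eyes is on the -x side. Two sprung arms hinge at the back, at x = +22 mm. Inner radius contracted: 15.2 mm at the sides. Spread by 0.20 rad the opening is 18.8 mm in radius, centred 0.4 mm to the -x side of the origin.
- eye_left (a point): Centre of the hole in the lug on the ring's +y side, at its top face (4 mm above the ring's underside). Lug 12 mm, through hole 7 mm. In the ring's frame x = -24.5, y = 6.5 mm contracted and x = -22.3, y = 15.6 mm at 0.20 rad. Each eye takes 4 N outward at the start, 8 N at 0.20 rad.
- eye_right (a point): The same for the eye on the ring's -y side.
- ring_left (a joint): Opening of the ring: angle of its left arm (the right mirrors it), rad. 0 contracted; it passes over the spindle above about 0.15, 0.20 is comfortable; beyond 0.27 it is overstretched and spoiled. As it contracts its back shifts outward (+x) by up to 3 mm; drawing it a few mm toward -x by the eyes centres it again.
- unwinder: Ribbon unwinder, fixed: grey base 130 mm across, reel of dark red ribbon, pale flanges 116 mm across up to 50 mm height; above it the head: brass spring cap 58 mm across, steel spindle 35 mm thick. Origin: centre of its underside on the table, on the spindle's axis; z up. The head is screwed to a height that differs from start to start and is NOT reported: spindle top 91 to 105 mm above the table.
- spindle_axis (a point): A point on the spindle's axis 50 mm above the table (top of the reel). Spindle, from its own top: cone from 25 to 35 mm thick in the first 8 mm, groove from 23 to 29 mm below the top, 28.8 mm across at its bottom. Cap: flat top face 19 mm below the spindle's top, hiding the groove; it slides down the spindle by 9.1 mm to a hard stop.
- head (a point): Same axis, 62 mm above the table: lowest height that the groove's lower edge can have (highest: 76 mm). The cap's spring takes 3 N to start and 5.8 N at the stop, which is felt as a hard end. The 4 mm ring lying on the cap is level with the groove only in the last 1.1 mm before the stop. Pressing the spread ring on cap or spindle with over 16 N spoils them.
- glue_bottle: Small brown dropper bottle, 33 x 34 x 102 mm, bystander. Origin: centre of its underside.
- ribbon_gold: Spool of gold ribbon, 68 x 60 x 22 mm, lying flat, bystander. Origin: on its underside near the middle.
- floral_tape: Roll of brown stem tape, 58 mm across, 13 mm high, bystander. Origin: centre of its underside.
There are look-alikes about, which are no part of the job. What is shaped like the snap_ring but turquoise is not meant. Several things have the shape of the pliers; the one meant has the colours described above.

How it is judged (in metres and radians):
On the way, in this order (a step that is already met when the one before it is completed fails the run):
1. the ring, spread on the pliers, is lifted clear of the mat (height (world z) of snap_ring above 0.03 m and value of joint ring_left above 0.12 rad and contact force between pliers and snap_ring above 1 N), for 0.2 s.
2. the ring, still spread round the spindle, presses the spring cap down (horizontal distance between snap_ring and unwinder below 0.006 m and value of joint ring_left above 0.12 rad and height (world z) of snap_ring below 0.082 m and contact force between snap_ring and unwinder above 4 N), for 0.1 s.
3. the ring has contracted into the groove (horizontal distance between snap_ring and unwinder below 0.005 m and height (world z) of snap_ring between 0.06 and 0.082 m and angle between snap_ring's own z axis and vertical below 0.08 rad and value of joint ring_left below 0.06 rad), for 0.2 s.
At the end, for the whole second after the job is handed in: The ring is contracted (below 0.06 rad) round the spindle, so in its groove: level within 0.08 rad, centred within 5 mm, underside 60 to 82 mm above the table. The pliers stand within 0.15 rad of upright in the slot, pin tips over 50 mm deep and within 12 mm of its centre. All at rest (all of step 3 and horizontal distance between pliers and slot below 0.012 m and angle between pliers's own z axis and vertical below 0.15 rad and z of pliers in the frame of slot below -0.05 m and linear speed of each of pliers, snap_ring below 0.02 m/s); the robot touches nothing.
It fails at once if the ring is overstretched (more than 0.27 rad per arm) (value of joint ring_left above 0.27 rad).
It fails at once if the spread ring is pressed on the unwinder (its cap or spindle) with more than 16 N (contact force between snap_ring and unwinder above 16 N and value of joint ring_left above 0.12 rad).
It fails at once if the ring is handled with the fingers (contact force between the fingers and snap_ring above 1 N).
It fails at once if a bystander (glue bottle, gold ribbon, roll of tape) is moved by more than 30 mm (distance of any of glue_bottle, ribbon_gold, floral_tape from where it was at the start of the episode above 0.03 m).
It also fails if it takes over 59 s, if anything falls off the work surface, if the arm or the gripper's body presses on something with over 40 N, if the wrist force passes 120 N, or if a joint passes its speed limit or range.

## Working session

There is one attempt and no reset: what is moved stays moved. The work goes in short steps, Python scripts to look and compute and a shell command to move; the robot and the scene stay as the last step left them, time stands still between calls to the robot, and variables do not carry over. Pictures are saved under pics/ and viewed, about 8 in all and at most 12, crops included, and the job is handed in when it is done.

```bash
mkdir -p pics; ls; cat > h.py <<'E'
import numpy as np, cv2
from workcell import arm, eyes
def cam(n):
    c=eyes.camera_info(n); return np.array(c["camera_matrix"]),np.array(c["rvec"],float),np.array(c["tvec"],float).ravel()
def ray(n,u,v,c=None):
    K,r,t=c or cam(n); R=cv2.Rodrigues(r)[0]
    x=(u-K[0,2])/K[0,0]; y=(v-K[1,2])/K[1,1]
    if n=="wrist":
        th=np.hypot(x,y); s=np.sin(th)/max(th,1e-9); d=np.array([x*s,y*s,np.cos(th)])
    else: d=np.array([x,y,1.])
    return -R.T@t, R.T@d
def onz(n,u,v,z,c=None):
    o,d=ray(n,u,v,c); return o+d*(z-o[2])/d[2]
def proj(n,P,c=None):
    K,r,t=c or cam(n); R=cv2.Rodrigues(r)[0]; p=R@np.array(P,float)+t
    if n=="wrist":
        h=np.hypot(p[0],p[1]); th=np.arctan2(h,p[2]); q=p[:2]/max(h,1e-9)*th
    else: q=p[:2]/p[2]
    return np.array([K[0,0]*q[0]+K[0,2],K[1,1]*q[1]+K[1,2]])
E
python3 - <<'E'
from h import *
for n in ("top","side"):
    im=eyes.snapshot(n); cv2.imwrite(f"pics/{n}0.png",cv2.resize(im[...,::-1],(800,600),interpolation=cv2.INTER_CUBIC))
    K,r,t=cam(n); print(n,K.round(1).tolist(),(-cv2.Rodrigues(r)[0].T@t).round(0))
o=arm.get_obs(); print({k:np.round(v,2).tolist() for k,v in o.items()})
E
```

```text
pics
top [[381.8, 0.0, 254.5], [0.0, 381.8, 193.8], [0.0, 0.0, 1.0]] [468.  20. 974.]
side [[466.9, 0.0, 265.0], [0.0, 466.9, 197.6], [0.0, 0.0, 1.0]] [133. 595. 657.]
{'time': 0.1, 'q': [-75.15, 28.16, 89.35, -0.0, 62.55, -6.05], 'qvel': [0.13, -0.04, -0.0, 0.01, 0.07, 0.1], 'joint_torque': [0.0, -61.94, -26.2, -0.0, 0.0, 0.0], 'ee_pos': [222.99, -583.83, 404.18], 'tool_rot': [[0.93, 0.36, -0.0], [0.36, -0.93, 0.0], [0.0, -0.0, -1.0]], 'ft_force': [-0.14, 1.03, 0.99], 'torque': [-0.0, 0.01, 0.02], 'gripper_width': 1.0}
```

View pics/top0.png

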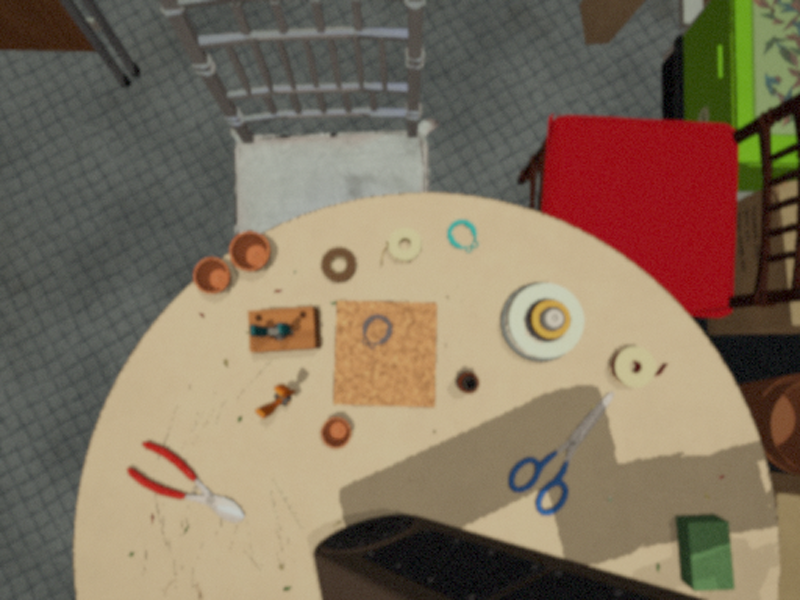

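View pics/side0.png

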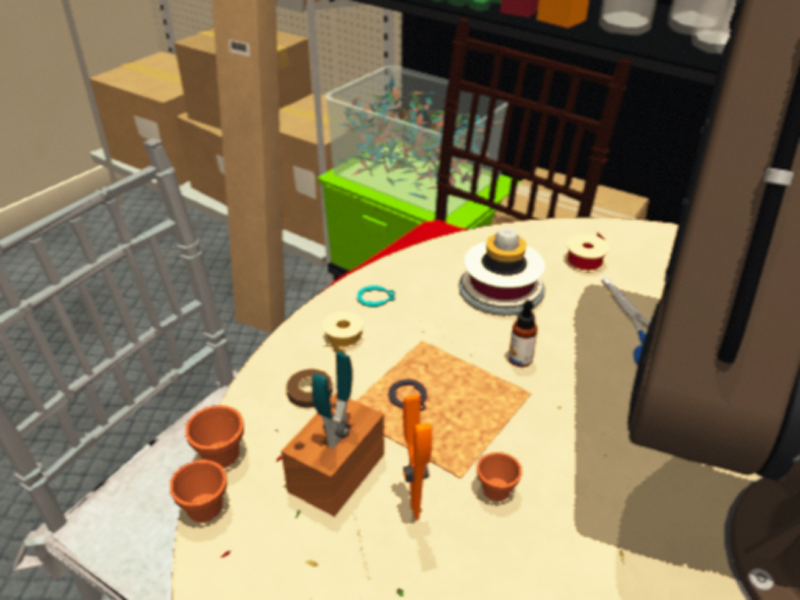

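The top view shows the block at (285,330), the ring at (377,330), the unwinder at (543,320), upright orange look-alike pliers at (280,398) and the bottle at (467,380). Next I'll enlarge and measure them.

```bash
python3 - <<'E'
from h import *
s=512/800
for nm,u,v,z in [("block corner tl",249,311,68),("bl",251,352,68),("tr",319,307,68),("br",320,348,68),("ring",377,330,7),("unwspindle",551,319,98),("flange",543,320,50),("bottle",467,381,80),("orange",290,385,60),("gold",404,244,22),("tape",339,265,13),("pot",337,432,40)]:
    print(nm,onz("top",u*s,v*s,z).round(1))
im=eyes.snapshot("top")[...,::-1]
a=cv2.resize(im[185:265,150:290],None,fx=5.5,fy=5.5,interpolation=cv2.INTER_CUBIC)
cv2.imwrite("pics/topcrop1.png",a)
b=cv2.resize(im[165:245,300:400],None,fx=6,fy=6,interpolation=cv2.INTER_CUBIC)
im=eyes.snapshot("side")[...,::-1]
c=cv2.resize(im[215:345,170:300],None,fx=4.5,fy=4.5,interpolation=cv2.INTER_CUBIC)
d=np.zeros((600,800,3),np.uint8); d[:480,:600]=b
cv2.imwrite("pics/topcrop2.png",b);cv2.imwrite("pics/sidecrop.png",c)
E
```

```text
block corner tl [528.1 265.2  68. ]
bl [465.7 259.2  68. ]
tr [536.8 158.1  68. ]
br [474.4 154.3  68. ]
ring [506.3  71.7   7. ]
unwspindle [ 524.9 -187.6   98. ]
flange [ 526.2 -186.7   50. ]
bottle [430.9 -68.   80. ]
orange [417.1 199.2  60. ]
gold [645.6  31.1  22. ]
tape [610.4 136.3  13. ]
pot [345.9 127.4  40. ]
```

View pics/topcrop1.png

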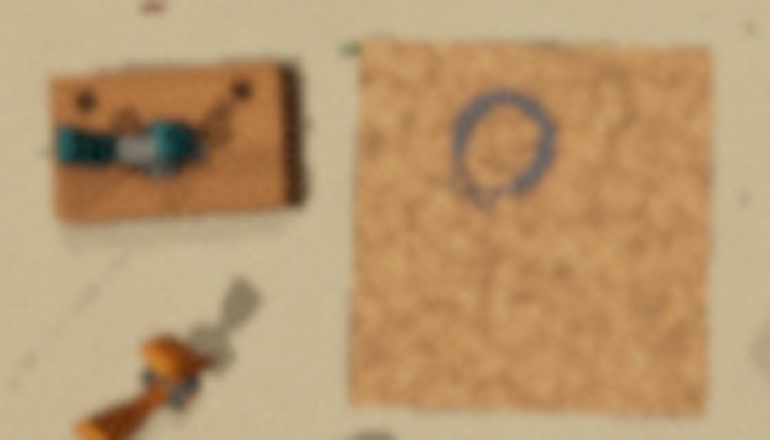

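```bash
R='{"travel":[50,-34,0],"rot":[0,0,4.1]}'
python3 -m handwheel '[{"travel":[50,-34,0],"rot":[0,0,0]},{"travel":[50,-34,0],"rot":[0,0,0]},{"travel":[50,-34,0],"rot":[0,0,0]},{"travel":[50,-34,0],"rot":[0,0,0]}]'
python3 -m handwheel '[{"travel":[50,-34,0],"rot":[0,0,0]},{"travel":[50,-34,0],"rot":[0,0,0]},{"travel":[50,-34,0],"rot":[0,0,0]},{"travel":[50,-34,0],"rot":[0,0,0]},{"travel":[0,0,0],"rot":[0,0,0]}]'
python3 - <<'E'
from h import *
K,r,t=cam("wrist"); R=cv2.Rodrigues(r)[0]; o=arm.get_obs()
print(K.round(1).tolist(),"cam in tool",(o["tool_rot"].T@(-R.T@t-o["ee_pos"])).round(1),(np.array(o["tool_rot"]).T@R.T).round(2).tolist(),o["ee_pos"],o["q"],o["ft_force"])
im=eyes.snapshot("wrist"); cv2.imwrite("pics/w1.png",cv2.resize(im[...,::-1],(800,600),interpolation=cv2.INTER_CUBIC))
print("spindle proj",proj("wrist",[525,-187,98])/0.64)
E
```

```text
time: 0.7
ee_pos: [362.1, -383.8, 404.7]
tool_rot: [[0.934, 0.356, 0.0], [0.356, -0.934, -0.0], [0.0, 0.0, -1.0]]
ft_force: [0.1, -1.0, -0.0]
gripper_width: 0.997
time: 1.32
ee_pos: [501.1, -184.0, 404.6]
tool_rot: [[0.932, 0.361, 0.0], [0.361, -0.932, 0.0], [0.0, -0.0, -1.0]]
ft_force: [-0.1, 0.2, 0.0]
gripper_width: 1.0
[[297.3, 0.0, 257.6], [0.0, 297.3, 188.3], [0.0, 0.0, 1.0]] cam in tool [84.5  0.5 29.9] [[0.0, -0.95, -0.33], [1.0, 0.0, -0.0], [0.0, -0.33, 0.95]] [ 501.14457793 -183.98585104  404.59840651] [-2.72528168e+01  2.07399372e+01  1.02096525e+02  1.70892875e-02
  5.71613274e+01  4.15531695e+01] [-0.06928822  0.20457469  0.04507368]
spindle proj [419.25809112 242.64112572]
```

View pics/w1.png

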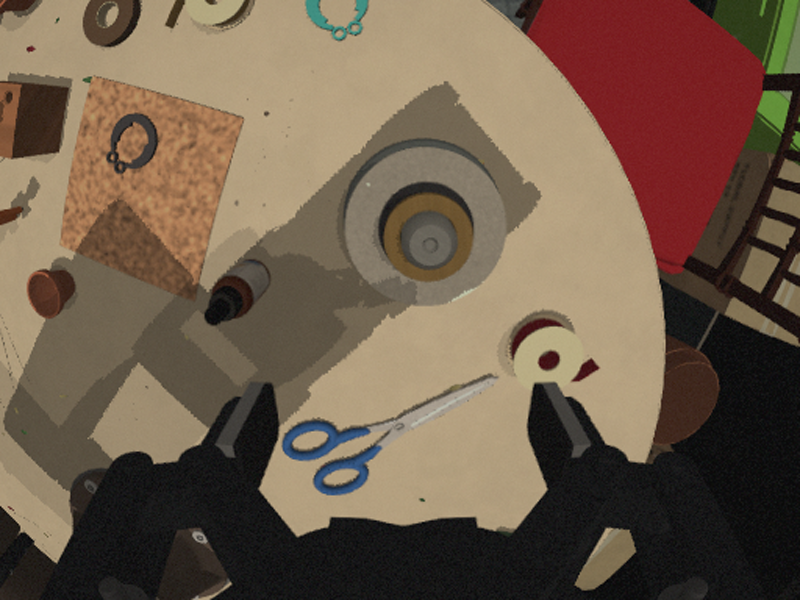

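```bash
python3 -m handwheel '[{"travel":[14.7,-52.2,0],"rot":[0,0,0]},{"travel":[14.7,-52.2,0],"rot":[0,0,0]},{"travel":[14.7,-52.2,0],"rot":[0,0,0]}]'
python3 -m handwheel '[{"travel":[14.7,-52.2,0],"rot":[0,0,0]},{"travel":[14.7,-52.2,0],"rot":[0,0,0]},{"travel":[14.7,-52.2,0],"rot":[0,0,0]},{"travel":[0,0,0],"rot":[0,0,8.3]},{"travel":[0,0,0],"rot":[0,0,8.3]}]'
python3 -m handwheel '[{"travel":[0,0,0],"rot":[0,0,0]}]'
python3 - <<'E'
from h import *
import pickle
o=arm.get_obs(); c=cam("wrist"); im=eyes.snapshot("wrist")
pickle.dump((o,c,im),open("w2.pkl","wb")); print(np.round(o["ee_pos"],1))
for P in ([506,72,7],[501,209,68]): print(proj("wrist",P,c))
a=im[...,::-1]; cv2.imwrite("pics/w2.png",cv2.resize(a,(800,600),interpolation=cv2.INTER_CUBIC))
E
```

```text
time: 1.75
ee_pos: [484.4, -24.9, 404.7]
tool_rot: [[0.935, 0.355, -0.0], [0.355, -0.935, -0.0], [-0.0, 0.0, -1.0]]
ft_force: [0.6, -0.1, -0.7]
gripper_width: 0.999
time: 2.38
ee_pos: [470.3, 136.5, 404.6]
tool_rot: [[0.998, 0.07, -0.0], [0.07, -0.998, -0.0], [-0.0, 0.0, -1.0]]
ft_force: [-0.2, 0.1, 0.6]
gripper_width: 1.001
time: 2.5
ee_pos: [470.4, 136.0, 404.6]
tool_rot: [[0.997, 0.075, -0.0], [0.075, -0.997, -0.0], [-0.0, 0.0, -1.0]]
ft_force: [-0.5, 0.4, 1.5]
gripper_width: 0.996
[470.4 136.  404.6]
[310.67600727 133.55210167]
[190.99151484 137.24430867]
```

View pics/w2.png

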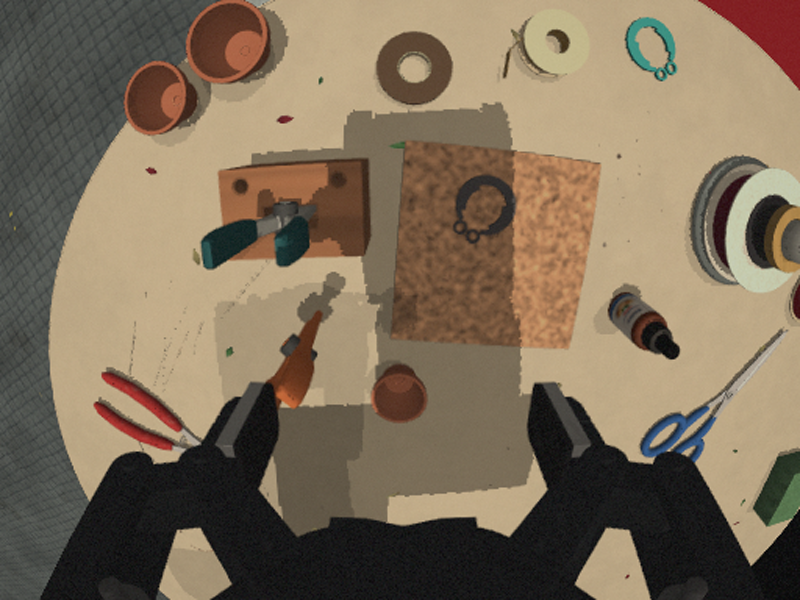

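```bash
python3 - <<'E'
from h import *
import pickle
o,c,im=pickle.load(open("w2.pkl","rb")); a=im[...,::-1]
p=cv2.resize(a[98:176,122:242],None,fx=5,fy=5,interpolation=cv2.INTER_CUBIC)   # 600x390
r=cv2.resize(a[105:165,280:340],None,fx=5,fy=5,interpolation=cv2.INTER_CUBIC)  # 300x300
w=cv2.imread("pics/w1.png"); w=cv2.resize(w[130:320,335:520],None,fx=1.4,fy=1.4)  # 259x266
# gripper/unwinder
d=np.zeros((600,800,3),np.uint8); d[:390,:490]=p[:,:490]; d[:300,495:795]=r; d[310:576,495:754]=w
cv2.imwrite("pics/c2.png",d)
E
```

```text
(no output)
```

View pics/c2.png

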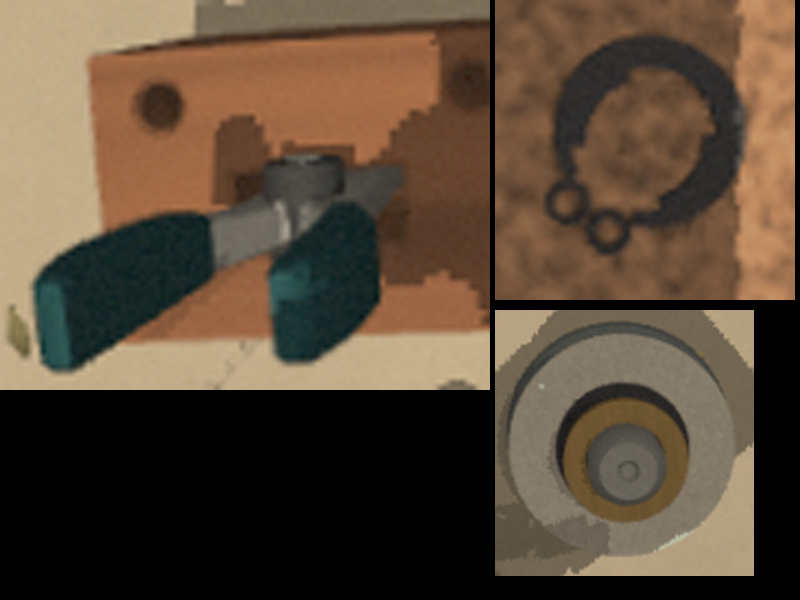

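```bash
python3 - <<'E'
from h import *
import pickle
o,c,im=pickle.load(open("w2.pkl","rb"))
f=lambda u,v,z:onz("wrist",u,v,z,c)
eL=f(294.4,145.2,7);eR=f(302.6,151.2,7);ce=f(310.6,131.2,7)
print("eyes",eL.round(1),eR.round(1),"d",np.linalg.norm(eL-eR).round(1),"ring c",ce.round(1),"rad",np.linalg.norm((eL+eR)/2-ce).round(1),
 "yaw eyes",np.degrees(np.arctan2(*(eL-eR)[:2][::-1]))-90,"yaw c",np.degrees(np.arctan2(*(ce-(eL+eR)/2)[:2][::-1])))
for n,u,v,z in [("blk tl",140,109.4,68),("tr",210.5,104.3,68),("br",213,164.5,68),("bl",142.7,168,68),("Ltop",132.6,162,167),("riv",183.4,136,78),("rivtop +x",183,129.5,86)]: print(n,f(u,v,z).round(1))
# candidate pliers overlay: print projections in composite crop coords
for (x,y,yaw) in [(498,209,4.6),(500,212,4.6)]:
    C,S=np.cos(np.radians(yaw)),np.sin(np.radians(yaw))
    def P(a,b,z): return ((proj("wrist",[x+C*a-S*b,y+S*a+C*b,z],c)-[122,98])*5).round(0).tolist()
    print("rivet +x end",P(12,-8,78),P(12,8,78),P(12,0,86),"tops",[P(a,b,167) for a in(8,-8) for b in (-27,-18,18,27)],"slot",[P(a,b,68) for a in(8,-8) for b in (-18.5,18.5)])
E
```

```text
eyes [489.2  91.1   7. ] [482.4  79.8   7. ] d 13.2 ring c [509.   72.4   7. ] rad 26.5 yaw eyes -31.028797474522634 yaw c -29.315839230477998
blk tl [529.4 267.4  68. ]
tr [536.8 189.6  68. ]
br [472.7 184.2  68. ]
bl [463.7 265.   68. ]
Ltop [497.4 233.7 167. ]
riv [503.7 214.9  78. ]
rivtop +x [511.6 213.5  86. ]
rivet +x end [369.0, 160.0] [293.0, 162.0] [322.0, 166.0] tops [[375.0, 267.0], [315.0, 269.0], [88.0, 276.0], [35.0, 278.0], [381.0, 374.0], [322.0, 374.0], [99.0, 378.0], [47.0, 379.0]] slot [[428.0, 170.0], [259.0, 176.0], [432.0, 245.0], [264.0, 249.0]]
rivet +x end [355.0, 149.0] [280.0, 152.0] [308.0, 156.0] tops [[355.0, 253.0], [295.0, 254.0], [69.0, 262.0], [17.0, 265.0], [361.0, 359.0], [303.0, 360.0], [81.0, 364.0], [29.0, 366.0]] slot [[415.0, 160.0], [246.0, 166.0], [418.0, 235.0], [251.0, 240.0]]
```

```bash
python3 - <<'E'
from h import *
T=lambda a,b,z:onz("top",150+a/5.5,185+b/5.5,z).round(1)
print("handles",T(57,147,167),T(203,147,167),"rivet",T(137,150,86))
print("block",[T(a,b,68) for a,b in((50,77),(57,222),(283,65),(283,207))])
print("jaws?",T(155,150,86))
c=cv2.imread("pics/sidecrop.png"); print(c.shape)
# unwinder from w1 top-view: fit
w=cv2.imread("pics/w2.png")
s=cv2.imread("pics/side0.png")[330:530,270:400]
d=np.zeros((600,800,3),np.uint8); a=cv2.resize(s,(390,600),interpolation=cv2.INTER_CUBIC); d[:,:390]=a
b=cv2.resize(cv2.imread("pics/topcrop1.png")[40:240,30:330],(400,267)); d[:267,400:]=b
cv2.imwrite("pics/c3.png",d)
E
```

```text
handles [494.6 235.  167. ] [495.9 178.5 167. ] rivet [496.8 222.4  86. ]
block [array([528.2, 265.8,  68. ]), array([465.5, 259.8,  68. ]), array([535.8, 164.5,  68. ]), array([474.4, 162.2,  68. ])]
jaws? [497.  214.7  86. ]
(585, 585, 3)
```

View pics/c3.png

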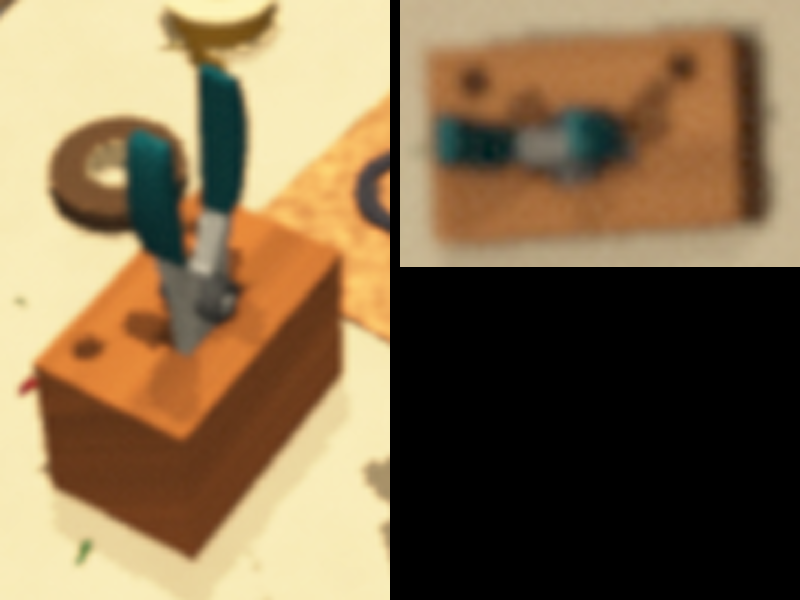

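```bash
python3 -m handwheel '[{"travel":[17.5,-36.8,0],"rot":[0,0,0]},{"travel":[17.5,-36.8,0],"rot":[0,0,0]},{"travel":[0,0,30],"rot":[0,0,0]},{"travel":[0,0,0],"rot":[0,0,0]}]'
python3 - <<'E'
from h import *
import pickle
o=arm.get_obs(); c=cam("wrist"); im=eyes.snapshot("wrist")
pickle.dump((o,c,im),open("w3.pkl","wb")); print(np.round(o["ee_pos"],1))
a=im[...,::-1]; cv2.imwrite("pics/w3.png",cv2.resize(a[90:330,100:420],(800,600),interpolation=cv2.INTER_CUBIC))
f=lambda P:((proj("wrist",P,c)-[100,90])*2.5).round(0)
for (x,y) in [(500,212)]:
  C,S=np.cos(.08),np.sin(.08)
  P=lambda a,b,z:f([x+C*a-S*b,y+S*a+C*b,z]).tolist()
  print("tops",[P(a,b,167) for a in (8,-8) for b in(24,-24)],"riv",P(12,8,78),P(12,-8,78),P(12,0,86),"block",[P(a,b,68) for a in (32,-32) for b in (50,-50)])
R=np.array(o["tool_rot"]);p=np.array(o["ee_pos"])
print("grasp pt",f(p+R@[0,0,155]),"tips",f(p+R@[0,42,160]),f(p+R@[0,-42,160]))
E
```

```text
time: 3.05
ee_pos: [499.6, 212.5, 373.1]
tool_rot: [[0.997, 0.077, -0.004], [0.077, -0.997, -0.001], [-0.004, 0.001, -1.0]]
ft_force: [-0.3, -0.1, 0.1]
gripper_width: 1.0
[499.6 212.5 373.1]
tops [[302.0, 300.0], [488.0, 300.0], [305.0, 355.0], [485.0, 354.0]] riv [373.0, 194.0] [417.0, 194.0] [395.0, 200.0] block [[263.0, 137.0], [527.0, 137.0], [272.0, 293.0], [519.0, 293.0]]
grasp pt [393. 441.] tips [592. 424.] [195. 423.]
```

View pics/w3.png

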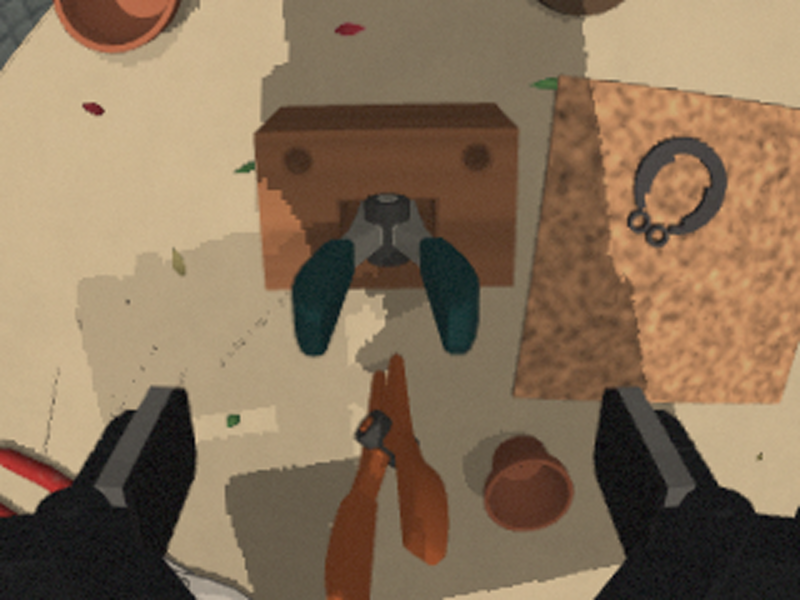

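```bash
python3 -m handwheel '[{"travel":[1,-2,0],"rot":[0,0,0.6]},{"travel":[0,0,30],"rot":[0,0,0]},{"travel":[0,0,30],"rot":[0,0,0]},{"travel":[0,0,20],"rot":[0,0,0]}]'
python3 -m handwheel '[{"travel":[0,0,0],"rot":[0,0,0]},{"travel":[0,0,0],"rot":[0,0,0]},{"travel":[0,0,0],"rot":[0,0,0]},{"travel":[0,0,0],"rot":[0,0,0]}]' 56 20
python3 -m handwheel '[{"travel":[0,0,0],"rot":[0,0,0]},{"travel":[0,0,0],"rot":[0,0,0]},{"travel":[0,0,0],"rot":[0,0,0]}]' 53 20
python3 -m handwheel '[{"travel":[0,0,0],"rot":[0,0,0]},{"travel":[0,0,0],"rot":[0,0,0]}]' 51 20
python3 - <<'E'
from h import *
import pickle
o=arm.get_obs(); c=cam("wrist"); im=eyes.snapshot("wrist")
a=im[...,::-1]; cv2.imwrite("pics/w4.png",cv2.resize(a[90:330,100:420],(800,600),interpolation=cv2.INTER_CUBIC))
print(o["gripper_width"]*85.4,o["ft_force"])
E
```

```text
time: 3.6
ee_pos: [500.7, 214.7, 294.6]
tool_rot: [[0.998, 0.064, 0.001], [0.064, -0.998, 0.0], [0.001, -0.0, -1.0]]
ft_force: [0.3, 1.0, -0.7]
gripper_width: 1.0
time: 4.1
ee_pos: [500.6, 215.1, 295.4]
tool_rot: [[0.998, 0.065, 0.001], [0.065, -0.998, 0.0], [0.001, -0.0, -1.0]]
ft_force: [0.1, -0.0, -0.4]
gripper_width: 0.653
time: 4.47
ee_pos: [500.7, 215.1, 295.6]
tool_rot: [[0.998, 0.065, 0.002], [0.065, -0.998, 0.0], [0.002, -0.0, -1.0]]
ft_force: [-0.6, -0.0, 7.2]
gripper_width: 0.622
time: 4.72
ee_pos: [500.7, 215.2, 295.9]
tool_rot: [[0.998, 0.065, 0.002], [0.065, -0.998, 0.0], [0.002, -0.0, -1.0]]
ft_force: [-0.3, -0.8, 9.8]
gripper_width: 0.601
51.341032222448774 [-0.26319132 -0.82591534  9.82378026]
```

```bash
python3 -m handwheel '[{"travel":[0,0,-20],"rot":[0,0,0]},{"travel":[0,0,-30],"rot":[0,0,0]},{"travel":[0,0,-30],"rot":[0,0,0]},{"travel":[0,0,-25],"rot":[0,0,0]},{"travel":[0,0,0],"rot":[0,0,0]}]' 51.5
python3 - <<'E'
from h import *
import pickle
o,c,im=pickle.load(open("w3.pkl","rb"))
f=lambda u,v,z:onz("wrist",100+u/2.5,90+v/2.5,z,c)
eL=f(638,220,7);eR=f(656,235,7);ce=f(681,190,7)
print(eL.round(1),eR.round(1),((eL+eR)/2).round(1),np.linalg.norm(eL-eR).round(1),ce.round(1),"yaw",np.degrees(np.arctan2(*(eL-eR)[:2][::-1]))-90,"yaw c",np.degrees(np.arctan2(*(ce-(eL+eR)/2)[:2][::-1])))
o=arm.get_obs(); c=cam("wrist"); im=eyes.snapshot("wrist")
pickle.dump((o,c,im),open("w5.pkl","wb")); print(o["ft_force"],o["ee_pos"],o["gripper_width"]*85.4)
a=im[...,::-1]; cv2.imwrite("pics/w5.png",cv2.resize(a[90:330,100:420],(800,600),interpolation=cv2.INTER_CUBIC))
E
```

```text
time: 5.4
ee_pos: [500.5, 215.1, 401.1]
tool_rot: [[0.998, 0.065, 0.003], [0.065, -0.998, 0.001], [0.003, -0.001, -1.0]]
ft_force: [-0.2, -0.2, -2.4]
gripper_width: 0.606
[489.8  91.6   7. ] [482.9  80.5   7. ] [486.3  86.    7. ] 13.0 [507.   71.5   7. ] yaw -31.95616473166846 yaw c -35.04317873739657
[-0.20650253 -0.24838473 -2.44894585] [500.45520362 215.1014559  401.10864568] 51.73941314564359
```

View pics/w5.png

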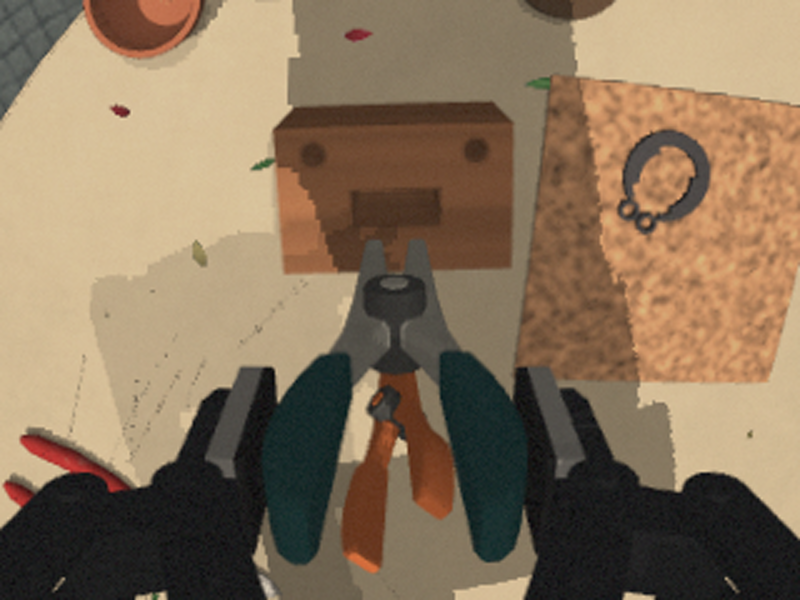

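```bash
python3 - <<'E'
from h import *
import pickle
o,c,im=pickle.load(open("w5.pkl","rb"))
f=lambda u,v,z:onz("wrist",100+u/2.5,90+v/2.5,z,c).round(1)
s=[f(u,v,68) for u,v in((353,190),(440,190),(437,224),(355,224))]
print("slot",s,np.mean(s,0))
R=np.array(o["tool_rot"]);p=np.array(o["ee_pos"])
q=lambda a,b,z:((proj("wrist",p+R@[a,b,z],c)-[100,90])*2.5).round(0).tolist()
print("pins",q(0,8,288),q(0,-8,288),"jaw end top",q(3,8,284),q(3,-8,284),"rivet +x end edges",q(12,8,218),q(12,-8,218))
e=[f(627,209,7),f(647,221,7)];m=(e[0]+e[1])/2;ce=f(666,177,7)
print(e,m,np.linalg.norm(e[0]-e[1]),ce,"yaw",np.degrees(np.arctan2(*(e[0]-e[1])[:2][::-1]))-90,"yaw c",np.degrees(np.arctan2(*(ce-m)[:2][::-1])))
a=im[90:330,100:420,::-1]
d=np.zeros((600,800,3),np.uint8)
d[:400,:400]=cv2.resize(a[80:160,120:200],(400,400),interpolation=cv2.INTER_CUBIC)
d[:400,400:]=cv2.resize(a[45:105,235:295],(400,400),interpolation=cv2.INTER_CUBIC)
cv2.imwrite("pics/c5.png",d)
E
```

```text
slot [array([505.4, 233.1,  68. ]), array([507.8, 196.5,  68. ]), array([492.7, 196.5,  68. ]), array([490.4, 231.5,  68. ])] [499.075 214.4    68.   ]
pins [416.0, 235.0] [372.0, 235.0] jaw end top [417.0, 230.0] [372.0, 230.0] rivet +x end edges [423.0, 273.0] [364.0, 273.0]
[array([489.5,  91.9,   7. ]), array([483.7,  79.5,   7. ])] [486.6  85.7   7. ] 13.689411966918092 [508.5  72.7   7. ] yaw -25.0674634380605 yaw c -30.693677416893735
```

View pics/c5.png

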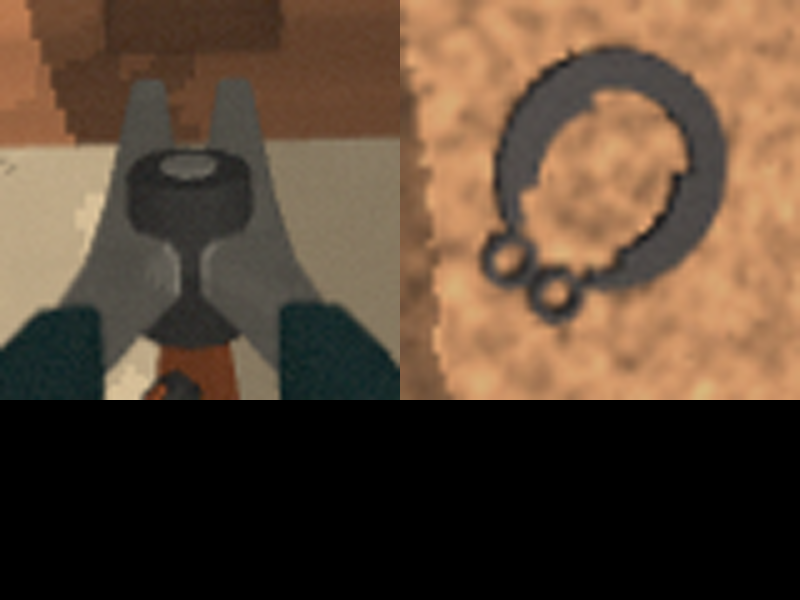

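```bash
python3 -m handwheel '[{"travel":[-6.5,43.4,0],"rot":[0,0,0]},{"travel":[-6.5,43.4,0],"rot":[0,0,0]},{"travel":[-6.5,43.4,0],"rot":[0,0,0]},{"travel":[0,0,0],"rot":[0,0,8.7]},{"travel":[0,0,0],"rot":[0,0,8.7]}]'
python3 -m handwheel '[{"travel":[0,0,0],"rot":[0,0,8.7]},{"travel":[0,0,0],"rot":[0,0,8.7]},{"travel":[0,0,40],"rot":[0,0,0]},{"travel":[0,0,40],"rot":[0,0,0]},{"travel":[0,0,0],"rot":[0,0,0]}]'
python3 - <<'E'
from h import *
import pickle
print(((np.array([[351.2,174.0],[358.25,179.1],[366.65,160.2]]))).tolist())
o0,c0,_=pickle.load(open("w5.pkl","rb"))
e=[onz("wrist",*u,7,c0) for u in([351.2,174.0],[358.25,179.1],[366.65,160.2])]
m=(e[0]+e[1])/2; print(m.round(1),np.linalg.norm(e[0]-e[1]),"yaw",np.degrees(np.arctan2(*(e[0]-e[1])[:2][::-1]))-90,np.degrees(np.arctan2(*(e[2]-m)[:2][::-1])))
o=arm.get_obs(); c=cam("wrist"); im=eyes.snapshot("wrist")
pickle.dump((o,c,im),open("w6.pkl","wb")); print(o["ft_force"],o["ee_pos"],o["gripper_width"]*85.4)
R=np.array(o["tool_rot"]);p=np.array(o["ee_pos"]);print(np.degrees(np.arctan2(R[1,0],R[0,0])))
a=im[80:240,160:360,::-1]
q=lambda P:((proj("wrist",P,c)-[160,80])*4).round(0).tolist()
print("pins",[q(p+R@[0,b,288]) for b in(-8,8)],"eyes",q(e[0]),q(e[1]))
cv2.imwrite("pics/w6.png",cv2.resize(a,(800,640),interpolation=cv2.INTER_CUBIC)[:600])
s=eyes.snapshot("side")[...,::-1]; u=proj("side",[487,86,20]).astype(int); print("side px",u)
cv2.imwrite("pics/s6.png",cv2.resize(s[u[1]-35:u[1]+25,u[0]-40:u[0]+40],(800,600),interpolation=cv2.INTER_CUBIC))
E
```

```text
time: 6.08
ee_pos: [489.3, 83.2, 398.3]
tool_rot: [[0.97, -0.243, -0.002], [-0.243, -0.97, -0.0], [-0.002, 0.001, -1.0]]
ft_force: [0.1, 0.1, -0.6]
gripper_width: 0.604
time: 6.7
ee_pos: [488.9, 83.8, 316.9]
tool_rot: [[0.856, -0.517, -0.007], [-0.517, -0.856, -0.0], [-0.006, 0.004, -1.0]]
ft_force: [0.5, -0.3, -0.8]
gripper_width: 0.601
[[351.2, 174.0], [358.25, 179.1], [366.65, 160.2]]
[485.8  85.7   7. ] 12.784576455495305 yaw -29.199620223927298 -29.34406152161164
[ 0.51728512 -0.27620486 -0.7578641 ] [488.92431947  83.82817489 316.8879638 ] 51.29266183358324
-31.103213065867855
pins [[357.0, 414.0], [427.0, 415.0]] eyes [361.0, 395.0] [413.0, 393.0]
side px [265 255]
```

View pics/w6.png

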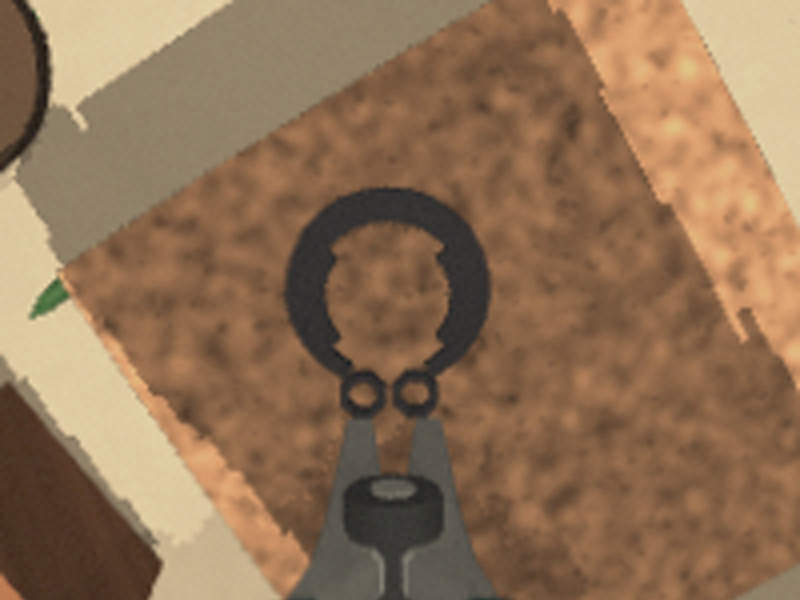

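```bash
python3 - <<'E'
from h import *
import pickle
o,c,im=pickle.load(open("w6.pkl","rb")); R=np.array(o["tool_rot"]);p=np.array(o["ee_pos"])
q=lambda P:((proj("wrist",P,c)-[160,80])*4)
for z in (282,284,286):
  print(z,[(a,q(p+R@[a+3,0,z]).round(0).tolist()) for a in(0,-2,-4)], q(p+R@[0,5,z])[0]-q(p+R@[0,-5,z])[0])
e=[onz("wrist",160+u/4,80+v/4,7,c) for u,v in((363,393),(415,392))]
for z in(7,): print([ (R.T@(x-p)).round(2) for x in e],np.linalg.norm(e[0]-e[1]))
E
```

```text
282 [(0, [392.0, 410.0]), (-2, [392.0, 419.0]), (-4, [392.0, 427.0])] 44.721439885000905
284 [(0, [392.0, 407.0]), (-2, [392.0, 416.0]), (-4, [392.0, 424.0])] 44.4051107599978
286 [(0, [392.0, 405.0]), (-2, [392.0, 413.0]), (-4, [392.0, 421.0])] 44.093062152645416
[array([ -1.61,  -7.16, 309.88]), array([ -1.35,   5.65, 309.92])] 12.809590446490938
```

View pics/s6.png

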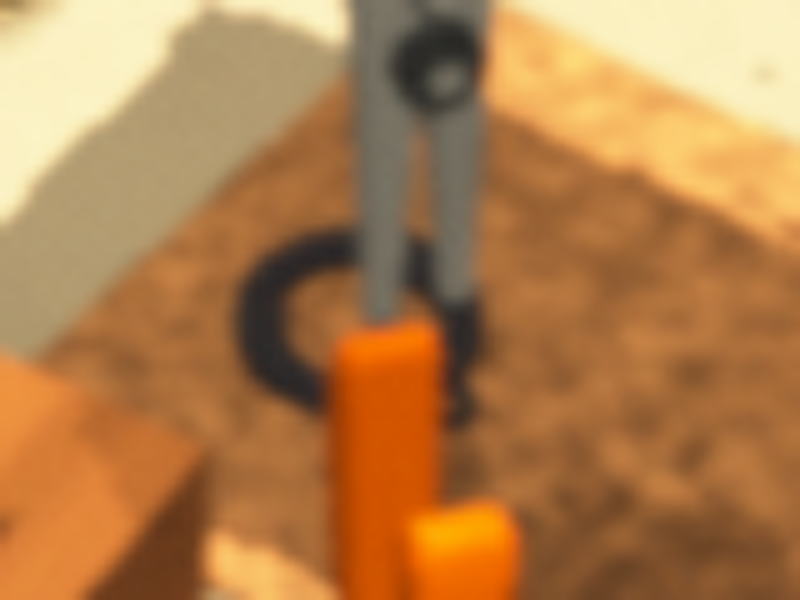

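```bash
python3 -m handwheel '[{"travel":[1.8,-1.2,0],"rot":[0,0,0]},{"travel":[0,0,16],"rot":[0,0,0]},{"travel":[0,0,0],"rot":[0,0,0]}]'
python3 - <<'E'
from h import *
import pickle
o,c,im=pickle.load(open("w2.pkl","rb")); R2=np.array(o["tool_rot"]);p2=np.array(o["ee_pos"])
# rel cam
Rc=cv2.Rodrigues(c[1])[0]; Ct=R2.T@(-Rc.T@c[2]-p2); Rr=Rc@R2   # tool->cam
a=np.arctan2(.361,.932); C,S=np.cos(a),np.sin(a)
R1=np.array([[C,S,0],[S,-C,0],[0,0,-1]]); p1=np.array([501.14,-183.99,404.6])
RR=Rr@R1.T; cc=(c[0],cv2.Rodrigues(RR)[0],-RR@(p1+R1@Ct))
g=lambda u,v,z:onz("wrist",((u-495)/1.4+335)*.64,((v-310)/1.4+130)*.64,z,cc)
for h in(91,98,105):
  print(h,"cap",g(626.5,459.5,h-19).round(1),"capL/R",np.linalg.norm(g(563,459.5,h-19)-g(690,459.5,h-19)).round(1),"top",g(628,471,h).round(1),"fl",g(620.5,444,50).round(1),np.linalg.norm(g(508,444,50)-g(733,444,50)).round(1))
o=arm.get_obs(); c=cam("wrist"); im=eyes.snapshot("wrist"); pickle.dump((o,c,im),open("w7.pkl","wb")); print(o["ee_pos"],o["ft_force"])
b=im[150:200,235:275].astype(int).sum(2)//3
for r in b[10:40:1]: print(''.join(f"{x:4d}" for x in r))
E
```

```text
time: 7.18
ee_pos: [491.7, 84.0, 304.1]
tool_rot: [[0.856, -0.517, 0.0], [-0.517, -0.856, -0.0], [0.0, 0.0, -1.0]]
ft_force: [0.9, 0.7, -1.4]
gripper_width: 0.608
91 cap [ 526.8 -192.7   72. ] capL/R 60.6 top [ 525.5 -192.9   91. ] fl [ 529.3 -189.7   50. ] 115.2
98 cap [ 528.1 -191.8   79. ] capL/R 59.2 top [ 526.9 -191.9   98. ] fl [ 529.3 -189.7   50. ] 115.2
105 cap [ 529.3 -190.9   86. ] capL/R 57.8 top [ 528.2 -190.9  105. ] fl [ 529.3 -189.7   50. ] 115.2
[491.68500008  83.98142765 304.05433577] [ 0.88603075  0.7145391  -1.42805602]
  47  49  49  46  47  52  49  52  64  94  97  98  98  94  91  91  95  98 103 105 106 110 110 112 107 103  96  98  98  91  95 102  99  87  88  92  96 103 105 107
  50  50  46  51  51  48  51  49  61  92  99  98  98  94  92  94  97 100 102 102 101 100 103 104 103 100  99 105 105  98  96 103 106 103  99  96 103 103 108 107
  51  52  51  45  53  50  49  50  66  95  96  99  99  98  95  96  97  99  99  97  94  94  93  95  93  96  98 108 114 108 106 111 108 105 101  98  99 103 104 106
  51  51  49  52  49  51  51  50  54  97 103 102 105 103 104 102 100 10
[... 3575 characters left out ...]
  53  47  51  84  84  83  84  85  84  65  51  51 104 103
 102 100 109 109 102 109 107 102 101  95  83  81  86  87  86  86  84  85  89  94  91  73  51  49  77  85  49  50  61  82  85  84  84  86  84  62  52  50 102 109
  98 101 104 105 104 107 106 102  97  83  84  77  85  84  85  88  84  86  91 100  93  78  53  48  72  84  52  49  65  84  85  86  83  85  84  72  55  51  92 109
 102  97 100 102 105 106 100  95  89  88  80  78  86  86  88  87  86  88  86 103  95  52  48  51  64  83  51  40  69  84  87  84  84  84  86  78  53  55 103 104
  99  97  95  97  95  96  96  85  83  70  74  80  87  86  86  87  89  86  82  87  52  43  47  48  64  69  49  43  90  86  85  87  86  85  85  83  59  63  85  86
```

```bash
python3 - <<'E'
from h import *
import pickle
o,c,im=pickle.load(open("w7.pkl","rb")); R=np.array(o["tool_rot"]);p=np.array(o["ee_pos"])
T=lambda u,v,z:(R.T@(onz("wrist",u,v,z,c)-p)).round(2)
print("lug tops",T(253.5,180.5,7),T(266.5,180.5,7))
print("lug L/R edges",T(258.7,186,7),T(260.7,186,7),T(272.3,186,7))
# jaw end edge at tool z 284.2 => world z
z=p[2]-284.2
print("jaw edge",T(267,184.4,z),T(267,185,z))
s=cv2.cvtColor(im,cv2.COLOR_RGB2HSV)[...,1]
for r in range(178,194): print(r,''.join(f"{x:4d}" for x in s[r,240:280]))
E
```

```text
lug tops [ 1.5000e-01 -4.2900e+00  2.9705e+02] [1.6000e-01 7.9600e+00 2.9705e+02]
lug L/R edges [ -5.32   0.62 297.05] [ -5.32   2.51 297.05] [ -5.3   13.52 297.05]
jaw edge [  0.54   8.06 284.2 ] [-3.000e-02  8.060e+00  2.842e+02]
178  128 109  62  31   9  19  19  15  15  11  92 120 124 126 124 122 125 127 125 123 127 123 127 124 125 127 122 125 123  96  30  14  19  30   5  23  45 105 119 119
179  123 128 109  92  48  15  30  16   5  20  75 126 121 121 118 122 122 125 126 126 126 123 126 124 123 124 123 119 123  91  38  10  32  10  27  53 104 122 120 125
180  124 123 123 119  91  46  32  21  20  26 103 116 114  95  89 108 117 125 122 124 126 124 125 123 110  99  94  98  94 108  23  15  11  55  85 112 124 122 123 126
181  125 124 118 124 118 114  90  59  28  61  79  30  19  18  14  12  79 119 123 125 125 131 119 105  32  12  22  18  24  12  11  32  87 104 124 125 119 121 123 122
182  122 122 121 124 122 124 120 112  90  45  16  21  16  14  15  15  11  73 121 121 119 127  99  36  14  29  26  20  14  22   6  72 121 127 126 123 124 125 127 123
183  126 126 124 122 122 124 124 122  85  3
[... 1071 characters left out ...]
  37  40  78 124 125 124 120 119 120 126
190  121 123 121 118 123  95  37  33  34  33  33  30  30  31  21  17  10  44  94 116 113 117  78  31  32  29  29  34  32  36  33  63 112 118 122 113 120 123 127 125
191  117 121 121 121 117  63  30  34  39  33  34  33  34  32  25   5  31  92 118 124 116 115 106  36  32  33  30  36  32  31  29  75 119 121 113 118 119 121 120 120
192  117 121 118 113 112  56  33  35  34  33  36  31  34  32  45  67  94 117 117 120 119 118  94  38  32  34  31  34  37  38  34  36 122 126 117 127 122 125 123 125
193  119 123 125 121 112  41  28  31  36  36  34  31  33  34  84 117 114 118 118 118 119 123  66  33  34  34  36  34  39  32  36  35 120 124 119 123 122 120 124 123
```

```bash
python3 -m handwheel '[{"travel":[-2.5,1.2,5],"rot":[0,0,0]},{"travel":[0,0,0],"rot":[0,0,0]},{"travel":[0,0,0],"rot":[0,0,0]},{"travel":[0,0,0],"rot":[0,0,0]}]' 52
cat > sat.py <<'E'
from h import *
o=arm.get_obs(); c=cam("wrist"); im=eyes.snapshot("wrist"); R=np.array(o["tool_rot"]);p=np.array(o["ee_pos"])
print(p,o["ft_force"],o["gripper_width"]*85.4)
s=cv2.cvtColor(im,cv2.COLOR_RGB2HSV)[...,1]
for r in range(182,198): print(r,''.join(f"{x:4d}" for x in s[r,240:280]))
T=lambda u,v,z:(R.T@(onz("wrist",u,v,z,c)-p)).round(2)
for v in(184,186,188,190): print(v,"eye",T(259,v,7)[:2],"jaw",T(259,v,p[2]-284.2)[:2])
E
python3 sat.py
```

```text
time: 7.72
ee_pos: [488.9, 84.2, 298.8]
tool_rot: [[0.856, -0.517, 0.0], [-0.517, -0.856, -0.0], [0.0, -0.0, -1.0]]
ft_force: [-0.1, 0.5, -1.9]
gripper_width: 0.612
[488.93369841  84.24738302 298.8043641 ] [-0.13874932  0.47779221 -1.88055396] 52.281879596105895
182  124 120 118 124 121 123 117  63  25  14  26  46  52  31  27  20  12  79 120 118 100  21  21  28  78  74  58  57  24   5  22  97 123 123 126 125 125 125 124 127
183  125 120 128 121 127 127  60  10  28  43  92 106 115  98  53  19  24  12 124 111  40  20  33  85 120 122 114 115  79  30  14  12 128 123 120 124 128 123 122 123
184  123 125 123 123 127 125  56  26  28  84 107 114 113 117 110  48  10  10 120 114  32  15  83 119 110 108 113 113 118  69  25  15 123 123 122 120 123 121 124 127
185  121 125 122 125 123 123  56  31  33  35  36  36  57 100 118  84  33  14 120 113  29   9 100  99  44  39  30  36  31  25  23   5 120 120 121 126 126 125 123 122
186  122 126 125 122 125 125  52  32  35  33  33  33  31  80 118  95  33  20 123 120  46  15  92  61  39  34  34  30  35  31  25  14 125 126 124 127 124 125 123 122
187  120 124
[... 1258 characters left out ...]
4  30  34  33  38 120 122 128 122 124 126 121 122
195  123 125 124 121 109  39  28  33  39  33  32  29  41  31  33 112 122 122 123 120 119 117  40  34  30  36  33  34  34  36  33  35 103 127 127 123 124 123 125 126
196  125 125 119 120  85  37  36  36  36  35  32  30  35  35  34 114 118 124 123 124 122 110  44  30  37  33  31  32  34  34  39  35  87 126 123 122 125 124 125 124
197  124 124 122 125  71  31  30  33  32  33  30  30  27  29  30  98 127 124 123 126 119 101  44  33  30  33  30  33  32  36  30  33  81 121 119 119 122 127 121 124
184 eye [-1.6   0.89] jaw [0.9  0.86]
186 eye [-3.56  0.89] jaw [-1.    0.86]
188 eye [-5.53  0.9 ] jaw [-2.91  0.87]
190 eye [-7.5  0.9] jaw [-4.83  0.87]
```

```bash
python3 -m handwheel '[{"travel":[0,0.4,3],"rot":[0,0,0]},{"travel":[0,0,2],"rot":[0,0,0]},{"travel":[0,0,0],"rot":[0,0,0]},{"travel":[0,0,0],"rot":[0,0,0]}]'
python3 -m handwheel '[{"travel":[0,0,1.5],"rot":[0,0,0]},{"travel":[0,0,0],"rot":[0,0,0]}]'
python3 -m handwheel '[{"travel":[0,0,1],"rot":[0,0,0]},{"travel":[0,0,0],"rot":[0,0,0]}]'
```

```text
time: 8.28
ee_pos: [488.7, 83.9, 293.7]
tool_rot: [[0.856, -0.517, 0.0], [-0.517, -0.856, -0.0], [0.0, 0.0, -1.0]]
ft_force: [-0.4, 0.3, -1.7]
gripper_width: 0.608
time: 8.52
ee_pos: [488.6, 83.9, 292.1]
tool_rot: [[0.856, -0.516, -0.0], [-0.516, -0.856, -0.0], [-0.0, 0.0, -1.0]]
ft_force: [0.0, -0.7, -1.4]
gripper_width: 0.611
time: 8.78
ee_pos: [488.8, 83.9, 291.5]
tool_rot: [[0.856, -0.516, 0.001], [-0.516, -0.856, -0.0], [0.001, -0.0, -1.0]]
ft_force: [-0.8, -0.2, 3.4]
gripper_width: 0.61
```

```bash
Z='{"travel":[0,0,0],"rot":[0,0,0]}'
python3 -m handwheel '[{"travel":[0,0,-0.3],"rot":[0,0,0]},{"travel":[0,0,0],"rot":[0,0,0]},{"travel":[0,0,0],"rot":[0,0,0]}]' 48 45 | grep -v tool_rot
python3 -m handwheel '[{"travel":[0,0,-0.3],"rot":[0,0,0]},{"travel":[0,0,0],"rot":[0,0,0]},{"travel":[0,0,0],"rot":[0,0,0]}]' 45 45| grep -v tool_rot
```

```text
time: 9.15
ee_pos: [488.9, 83.9, 292.4]
ft_force: [-0.7, -0.5, 10.9]
gripper_width: 0.565
time: 9.52
ee_pos: [489.0, 83.8, 292.9]
ft_force: [-1.4, 0.2, 15.1]
gripper_width: 0.534
```

```bash
python3 -m handwheel '[{"travel":[0,0,-0.8],"rot":[0,0,0]},{"travel":[0,0,0],"rot":[0,0,0]}]' 43 | grep -v tool_rot
python3 -m handwheel '[{"travel":[0,0,-0.8],"rot":[0,0,0]},{"travel":[0,0,0],"rot":[0,0,0]}]' 41| grep -v tool_rot
python3 -m handwheel '[{"travel":[0,0,-0.6],"rot":[0,0,0]},{"travel":[0,0,0],"rot":[0,0,0]}]' 39| grep -v tool_rot
```

```text
time: 9.78
ee_pos: [488.9, 83.9, 293.5]
ft_force: [-0.6, -1.9, 10.9]
gripper_width: 0.507
time: 10.02
ee_pos: [488.7, 83.8, 294.0]
ft_force: [-1.6, -1.5, 10.5]
gripper_width: 0.487
time: 10.28
ee_pos: [488.6, 83.8, 294.5]
ft_force: [-1.8, -3.0, 8.3]
gripper_width: 0.458
```

```bash
python3 -m handwheel '[{"travel":[0,0,-0.5],"rot":[0,0,0]},{"travel":[0,0,0],"rot":[0,0,0]}]' 37 | grep -v tool_rot
python3 -m handwheel '[{"travel":[0,0,-0.5],"rot":[0,0,0]},{"travel":[0,0,0],"rot":[0,0,0]}]' 35| grep -v tool_rot
python3 -m handwheel '[{"travel":[0,0,-0.5],"rot":[0,0,0]},{"travel":[0,0,0],"rot":[0,0,0]},{"travel":[0,0,0],"rot":[0,0,0]}]' 33| grep -v tool_rot
sed -i 's/range(182,198)/range(176,204)/; s/240:280/236:284/' sat.py; python3 sat.py
```

```text
time: 10.52
ee_pos: [488.6, 83.8, 294.8]
ft_force: [-1.3, -3.7, 6.8]
gripper_width: 0.438
time: 10.78
ee_pos: [488.6, 83.8, 295.1]
ft_force: [-1.1, -2.6, 5.5]
gripper_width: 0.416
time: 11.15
ee_pos: [488.7, 84.0, 295.4]
ft_force: [-0.9, -0.5, 2.5]
gripper_width: 0.388
[488.69622475  83.95960858 295.43301766] [-0.927726   -0.5476152   2.45148915] 33.150810314663126
176   18  20  10  17  94 121 120 124 121 122 123 126 122 125 121 125 123 126 126 125 122 121 128 124 128 125 124 124 127 124 127 126 127 127 123 122 127 126 125 120 124 121  95  19  15  14  27  10
177   19  15  20  20  19  64 118 124 123 125 124 125 122 126 122 125 125 124 124 124 123 127 122 124 125 126 124 125 128 127 125 122 123 123 124 124 122 121 122 123 121  97  44  16  15  15  20  19
178   28  20  15  16   5  23  72 106 121 122 124 126 123 126 126 120 123 123 124 124 126 127 127 127 125 124 126 127 123 124 127 121 120 126 122 122 125 125 127 126 122  32  12  20  16  15  24  53
179   64  20  20  14  25  19   6 101 120 125 119 126 123 124 125 120 122 125 123 121 127 123 127 124 124 125 126 129 127 123 125 125 126 125 
[... 4241 characters left out ...]
  32  27  12  21  24  23  12  36  33  36  33  32  36  33  38  32  29  27  12  28  23  16  38  31  35  35  35  30  36  38  36  30  31 105 123 125 124
202  125 120 118 122  47  27  38  36  30  34  36  22  29  17  12  15   6  33  39  28  17  21  31  38  28  11  18  35  26  28  28  17  15  20  32  27  34  31  32  38  33  31  29  33 114 121 123 124
203  122 125 120 122  46  30  34  32  36  35  34  35  17  37  21  10  16  22  27  23  28  22  17  18  17  25  22  27  11  21  20  33  27  26  23  27  32  34  34  36  35  29  39  36 123 124 124 120
184 eye [-0.48  0.89] jaw [0.91 0.87]
186 eye [-2.42  0.89] jaw [-0.99  0.88]
188 eye [-4.36  0.9 ] jaw [-2.9   0.88]
190 eye [-6.31  0.9 ] jaw [-4.82  0.88]
```

```bash
python3 -m handwheel '[{"travel":[0,0,-0.3],"rot":[0,0,0]},{"travel":[0,0,0],"rot":[0,0,0]},{"travel":[0,0,0],"rot":[0,0,0]}]' 31.2 60| grep -v tool_rot
python3 -m handwheel '[{"travel":[0,0,-2],"rot":[0,0,0]},{"travel":[0,0,-5],"rot":[0,0,0]},{"travel":[0,0,-10],"rot":[0,0,0]},{"travel":[0,0,-10],"rot":[0,0,0]},{"travel":[0,0,-5],"rot":[0,0,0]}]' | grep -v tool_rot
python3 -m handwheel '[{"travel":[0,0,0],"rot":[0,0,0]},{"travel":[0,0,0],"rot":[0,0,0]}]' | grep -v tool_rot
python3 sat.py | grep -E "^(\[|1[89][0-9] ) " ; python3 - <<'E'
from h import *
im=eyes.snapshot("wrist"); g=cv2.cvtColor(im,cv2.COLOR_RGB2HSV)
d=((g[...,1]<60)&(g[...,2]<75)).astype(np.uint8)
for r in range(120,205,4): print(r,''.join('#' if x else '.' for x in d[r,205:315]))
E
```

```text
time: 11.58
ee_pos: [488.6, 83.9, 295.7]
ft_force: [0.0, -0.6, 0.2]
gripper_width: 0.368
time: 12.2
ee_pos: [488.7, 83.9, 328.8]
ft_force: [-0.6, 0.3, -1.1]
gripper_width: 0.375
time: 12.45
ee_pos: [488.6, 83.9, 327.6]
ft_force: [-0.0, -0.1, -2.4]
gripper_width: 0.375
180  112  71  40  19  35  76 114 118 118 117 119 123 122 128 129 127 127 125 124 125 121 117 125 124 123 127 123 124 124 126 118 120 130 126 122 113 115 124 116 116  85  96 111  65  23  82 116 124
181  127 124  95  43  73  65  52  47  81 101 109 121 118 129 119 124 124 124 129 123 122 119 125 120 121 123 121 122 124 123 120 125 120 125 112 120 107  64  19   7   6   6  11  68  73 120 125 124
182  125 122 118  97  48  10  22   5  21  12  26  93 120 121 128 125 123 123 122 122 121 124 122 124 125 128 121 126 123 126 122 127 124 120 123 120  66  11  18  18  10  34  18  25  23 109 124 127
183  125 114  72  28  24  29  20  30  31  30  20  17 110 122 124 126 121 123 122 122 124 128 123 127 120 121 125 128 122 122 124 125 122 125 126 112  36  25  42  59  51  47  27  27  30  30  98 123
184  122  82  36  36  39  33  29  52  90 10
[... 4938 characters left out ...]
..........
184 .........................................##........................##.........................................
188 ...........................................#......................##..........................................
192 ..............................................................................................................
196 ..................................................#.####......................................................
200 ..........................................#######..........#######............................................
204 ..........................................########################............................................
```

```bash
python3 -m handwheel '[{"travel":[0,0,-10],"rot":[0,0,0]},{"travel":[0,0,-22],"rot":[0,0,0]},{"travel":[0,0,-23],"rot":[0,0,0]},{"travel":[0,0,-22],"rot":[0,0,0]},{"travel":[0,0,-10],"rot":[0,0,0]}]' | grep -v tool_rot
python3 -m handwheel '[{"travel":[10,14,0],"rot":[0,0,0]},{"travel":[22,30,0],"rot":[0,0,0]},{"travel":[22,30,0],"rot":[0,0,0]},{"travel":[22,30,0],"rot":[0,0,0]},{"travel":[22,30,0],"rot":[0,0,0]}]' | grep -v tool_rot
python3 -m handwheel '[{"travel":[22,30,0],"rot":[0,0,0]},{"travel":[22,30,0],"rot":[0,0,0]},{"travel":[14,21,0],"rot":[0,0,0]},{"travel":[0,0,0],"rot":[0,0,0]},{"travel":[0,0,0],"rot":[0,0,0]}]'
python3 - <<'E'
from h import *
import pickle
o=arm.get_obs(); c=cam("wrist"); im=eyes.snapshot("wrist"); pickle.dump((o,c,im),open("w8.pkl","wb"))
R=np.array(o["tool_rot"]);p=np.array(o["ee_pos"]); print(p,o["gripper_width"]*85.4)
q=lambda *a:proj("wrist",p+R@np.array(a,float),c).round(1)
print("back outer",q(46.2,1,284.2),"back inner",q(38.5,1,284.2),"L/R outer",q(19.5,-27,284.2),q(19.5,29,284.2))
g=cv2.cvtColor(im,cv2.COLOR_RGB2HSV)
def ch(h,s,v):
    if v<75 and s<70: return '#'
    if s>110 and 10<h<30 and v>60: return 'o'
    if s<60 and v>150: return '+'
    if s<60: return '-'
    return '.'
for r in range(120,205,2): print(r,''.join(ch(*map(int,x)) for x in g[r,200:320]))
E
```

```text
time: 13.18
ee_pos: [488.6, 83.9, 416.2]
ft_force: [0.8, -0.4, -1.4]
gripper_width: 0.37
time: 13.8
ee_pos: [503.1, -83.5, 413.9]
ft_force: [0.9, -0.4, -1.8]
gripper_width: 0.368
time: 14.42
ee_pos: [510.9, -180.8, 414.1]
tool_rot: [[0.856, -0.517, -0.001], [-0.517, -0.856, 0.001], [-0.001, 0.0, -1.0]]
ft_force: [0.7, -0.6, -2.3]
gripper_width: 0.371
[ 510.90564258 -180.84944135  414.14328042] 31.72417503684577
back outer [259.2 134. ] back inner [259.2 142.8] L/R outer [227.5 164. ] [290.8 164.1]
120 ............-#-------------------------------###########################---------------------------------...............
122 ...........-#----------------------------##################################-------------------------------..............
124 ...........#---------------------------############..oooooooooooo..###########----------------------------..............
126 ..........---------------------------#########.oooooooooooooooooooooooo.########---------------------------.............
128 .........-#-------------------------######.ooooooooooooooooooooooooooooooo.#######-----------
[... 4077 characters left out ...]
--##.....--.-............-####-###-##......................................
196 ......................................-##---##--##...############....-###-####-##-......................................
198 ......................................-####-#-#########-#--###############-##--##.......................................
200 .......................................################---------###########-####-.......................................
202 .......................................###--#############################----###........................................
204 ........................................###--#-##########################---####........................................
```

```bash
cat > fit.py <<'E'
from h import *
import pickle
from scipy.optimize import least_squares
def fit(o,c,cap,sp):
    R=np.array(o["tool_rot"]);p=np.array(o["ee_pos"])
    def res(v):
        x,y,h=v; r=[]
        for pts,z,rad in((cap,h-19,29),(sp,h-8,17.5)):
            for u in pts:
                P=onz("wrist",*u,z,c); r.append(np.hypot(P[0]-x,P[1]-y)-rad)
        return r
    s=least_squares(res,[527,-191,98],loss="soft_l1"); print("axis,h",s.x.round(1),"rms",np.sqrt(np.mean(np.square(res(s.x)))).round(2),np.round(res(s.x),1))
    a=np.array([s.x[0],s.x[1],p[2]]); print("axis in tool",(R.T@(a-p)).round(2))
E
python3 - <<'E'
from fit import *
o,c,im=pickle.load(open("w8.pkl","rb")); R=np.array(o["tool_rot"]);p=np.array(o["ee_pos"])
fit(o,c,[(236.5,134),(243,128),(253,123.5),(265,123.5),(274,128.5),(280.5,134),(254,178),(265,178.5),(242,174),(275,174)],
 [(253,168),(264,168),(249.5,166),(267,166),(246.5,164),(271,164),(244.5,160),(273,160),(242,156),(274,156)])
T=lambda u,v:(R.T@(onz("wrist",u,v,p[2]-284.2,c)-p)).round(2)
print("lugs inner",T(248.9,187),T(271,187),"ring outer sides",T(228.3,161),T(291,161),"back",T(259.5,133.7))
print("inner sides row162",T(238,162),T(281.3,162), T(239,170),T(279.5,170))
E
```

```text
axis,h [ 528.  -191.7   97. ] rms 1.15 [-0.1 -0.2  0.2  0.4 -0.6 -0.1  1.5  2.5  2.1  2.2 -0.5 -0.5 -0.9 -1.1
 -0.5 -0.1 -1.4 -0.9 -0.4 -1.4]
axis in tool [20.3   0.47 -0.03]
lugs inner [ -1.97  -8.24 284.2 ] [ -1.95  11.74 284.2 ] ring outer sides [ 22.26 -26.24 284.17] [ 22.33  29.1  284.17] back [ 46.49   1.23 284.14]
inner sides row162 [ 21.32 -17.67 284.17] [ 21.36  20.52 284.17] [ 13.98 -16.91 284.18] [ 14.02  19.08 284.18]
```

```bash
python3 -m handwheel '[{"travel":[0.9,-1,5],"rot":[0,0,0]},{"travel":[0,0,8],"rot":[0,0,0]},{"travel":[0,0,0],"rot":[0,0,0]},{"travel":[0,0,0],"rot":[0,0,0]}]'
cat > asc.py <<'E'
from h import *
import pickle,sys
o=arm.get_obs(); c=cam("wrist"); im=eyes.snapshot("wrist"); pickle.dump((o,c,im),open(sys.argv[1],"wb"))
print(o["ee_pos"],o["gripper_width"]*85.4)
g=cv2.cvtColor(im,cv2.COLOR_RGB2HSV)
def ch(h,s,v):
    if s>110 and 10<h<30 and v>60: return 'o'
    if s<70: return '#' if v<62 else '=' if v<80 else '-' if v<150 else '+'
    return '.'
for r in range(120,196): print(r,''.join(ch(*map(int,x)) for x in g[r,222:298]))
E
python3 asc.py w9.pkl
```

```text
time: 14.98
ee_pos: [512.6, -180.3, 401.7]
tool_rot: [[0.856, -0.516, -0.0], [-0.516, -0.856, -0.0], [-0.0, 0.0, -1.0]]
ft_force: [-0.5, -0.1, -1.4]
gripper_width: 0.367
[ 512.55338271 -180.27085174  401.74742961] 31.36714041299455
120 -------------------------------#############==------------------------------
121 ---------------------------=####################=---------------------------
122 -------------------------##########################-------------------------
123 -----------------------#############################=-----------------------
124 ---------------------#################################=---------------------
125 --------------------####################################--------------------
126 ------------------=##############........#.##############-------------------
127 -----------------=###########.oooooooooooooo...###########------------------
128 ----------------=#########...ooooooooooooooooooo.##########-----------------
129 ---------------=#######..oooooooooooooooooooooooooo#########----------------
130 --------------=########.oooooooooooooooooooooooooooo.#
[... 4587 characters left out ...]
-=#=---------------------##--========-----------....
188 .....----------========--=#=---------------------##--========----------.....
189 -..-..----------=========##----------------------###=========---------......
190 .-.....---------=========##-----------------------#=========--------........
191 ........--------=========#=-----------------------==========---------.......
192 .....-....------==========------------------------==========-----...........
193 ..-.--......----==========------------------------==========---...-.........
194 ....-.---...-.--===========----------------------===========-.-.............
195 .....-.-........===========---------------------===========-.-.....-........
```

```bash
python3 - <<'E'
from fit import *
o,c,im=pickle.load(open("w9.pkl","rb")); R=np.array(o["tool_rot"]);p=np.array(o["ee_pos"])
cap=[(250.5,127),(268.5,127),(244.7,130),(274.5,130),(239.8,134),(280,134),(241.7,178),(276.5,178),(245.7,181),(272.5,181),(252.8,183),(267.7,183)]
sp=[(241.5,158),(277.5,158),(243.5,166),(275.5,166),(245.5,170),(273.5,170),(249.5,173),(269.7,173),(253.5,175),(265.5,175),(259.5,176.5)]
fit(o,c,cap,sp)
# h fixed fits
for h in (93,97,101):
  for pts,z,rad in((cap,h-19,29),(sp,h-8,17.5)):
    P=np.array([onz("wrist",*u,z,c)[:2] for u in pts]); A=np.c_[2*P,np.ones(len(P))]; s=np.linalg.lstsq(A,(P**2).sum(1),rcond=None)[0]
    a=R.T@(np.array([s[0],s[1],p[2]])-p); print(h,s[:2].round(1),"r",np.sqrt(s[2]+s[0]**2+s[1]**2).round(2),rad,"tool",a[:2].round(2))
T=lambda u,v:(R.T@(onz("wrist",u,v,p[2]-284.2,c)-p)).round(2)
print("ring: outer",T(228.3,160),T(290.3,160),"inner",T(237.5,162),T(280.5,162),"back inner(143)",T(259.5,143),"back outer",T(259.3,133.9))
q=lambda *a:proj("wrist",p+R@np.array(a,float),c).round(1)
print("eyes: lug fronts? ",T(242,180.5),T(277,180.5))
E
```

```text
axis,h [ 529.4 -192.1  107.4] rms 0.34 [ 0.4  0.4 -0.1  0.  -0.5  0.1 -0.  -0.5  0.5  0.1 -0.1  0.3 -0.5 -0.6
 -0.5 -0.6  0.2  0.1 -0.1 -0.   0.  -0.   0.5]
axis in tool [20.49  1.43 -0.  ]
93 [ 526.5 -190.5] r 30.54 29 tool [17.25  1.54]
93 [ 525.7 -189.9] r 17.76 17.5 tool [16.24  1.49]
97 [ 527.3 -190.9] r 30.13 29 tool [18.15  1.52]
97 [ 526.5 -190.4] r 17.52 17.5 tool [17.2   1.47]
101 [ 528.1 -191.4] r 29.72 29 tool [19.06  1.5 ]
101 [ 527.4 -190.9] r 17.27 17.5 tool [18.15  1.44]
ring: outer [ 23.17 -26.25 284.2 ] [ 23.24  28.42 284.2 ] inner [ 21.32 -18.14 284.2 ] [ 21.36  19.78 284.2 ] back inner(143) [ 38.31   1.22 284.2 ] back outer [ 46.31   1.03 284.2 ]
eyes: lug fronts?  [  4.2  -14.42 284.2 ] [  4.23  17.01 284.2 ]
```

```bash
python3 - <<'E'
from fit import *
for f in("w8.pkl","w9.pkl"):
    o,c,im=pickle.load(open(f,"rb")); R=np.array(o["tool_rot"]);p=np.array(o["ee_pos"])
    s=cv2.GaussianBlur(cv2.cvtColor(im,cv2.COLOR_RGB2HSV)[...,1].astype(np.float32),(3,3),0)
    x0,y0=528,-191; pts=[]
    for t in np.radians(np.arange(0,360,5)):
        rr=np.arange(50,66,.25)
        px=[proj("wrist",[x0+r*np.cos(t),y0+r*np.sin(t),50],c) for r in rr]
        if not all(0<u<511 and 0<v<383 for u,v in px): continue
        v=np.array([s[int(round(b)),int(round(a))] for a,b in px]); 
        k=np.argmax(np.convolve(v,np.r_[np.ones(8),-np.ones(8)],'valid'))+8
        if v[k:k+8].mean()-v[k-8:k].mean()>25: pts.append((np.degrees(t),rr[k],x0+rr[k]*np.cos(t),y0+rr[k]*np.sin(t)))
    P=np.array(pts); print(f,len(P)); print([(int(a),b) for a,b in P[:,:2]])
    g=least_squares(lambda v:np.hypot(P[:,2]-v[0],P[:,3]-v[1])-v[2],[x0,y0,58],loss="soft_l1",f_scale=.4)
    print(g.x.round(2),"tool",(R.T@(np.r_[g.x[:2],p[2]]-p)).round(2))
E
```

```text
w8.pkl 27
[(0, np.float64(63.25)), (5, np.float64(63.25)), (10, np.float64(62.0)), (14, np.float64(61.25)), (20, np.float64(61.25)), (25, np.float64(61.75)), (250, np.float64(58.0)), (255, np.float64(59.0)), (265, np.float64(60.25)), (270, np.float64(60.25)), (275, np.float64(60.75)), (280, np.float64(62.0)), (285, np.float64(61.75)), (290, np.float64(63.0)), (295, np.float64(63.0)), (300, np.float64(63.5)), (305, np.float64(63.25)), (310, np.float64(63.75)), (315, np.float64(64.0)), (320, np.float64(64.0)), (325, np.float64(64.0)), (330, np.float64(64.0)), (335, np.float64(63.5)), (340, np.float64(64.0)), (345, np.float64(63.5)), (350, np.float64(63.0)), (355, np.float64(64.0))]
[ 533.73 -194.47   57.39] tool [26.58 -0.14 -0.03]
w9.pkl 27
[(0, np.float64(63.25)), (5, np.float64(63.25)), (10, np.float64(62.0)), (14, np.float64(62.5)), (20, np.float64(61.0)), (25, np.float64(61.25)), (29, np.float64(60.75)), (175, np.float64(59.25)), (265, np.float64(60.25)), (270, np.float64(60.25)), (275, np.float64(61.0)), (280, np.float64(61.5)), (285, np.float64(61.25)), (290, np.float64(62.25)), (295, np.float64(63.0)), (300, np.float64(63.25)), (305, np.float64(64.0)), (310, np.float64(64.0)), (315, np.float64(63.5)), (320, np.float64(64.0)), (325, np.float64(64.0)), (330, np.float64(64.0)), (335, np.float64(64.0)), (340, np.float64(63.75)), (345, np.float64(64.0)), (350, np.float64(63.75)), (355, np.float64(64.0))]
[ 532.98 -193.7    58.31] tool [24.42  0.96 -0.  ]
```

```bash
python3 - <<'E'
from h import *
for z in (50,70,91,98,105): print(z,(proj("side",[528.4,-191.3,z])/.64).round(1),(proj("top",[528.4,-191.3,z])/.64).round(1))
im=cv2.imread("pics/side0.png"); im=cv2.resize(im,(512,384),interpolation=cv2.INTER_AREA); g=cv2.cvtColor(im,cv2.COLOR_BGR2HSV)
def ch(h,s,v):
    if s>130 and 8<h<35: return 'o'
    if s<70: return '#' if v<70 else '-' if v<150 else '+'
    return '.'
for r in range(142,200): print(r,''.join(ch(*map(int,x)) for x in g[r,290:355]))
E
```

```text
50 [503.  261.3] [546.  318.7]
70 [504.3 249.9] [549.  317.9]
91 [505.6 237.6] [552.4 317. ]
98 [506.1 233.4] [553.5 316.7]
105 [506.5 229.2] [554.7 316.4]
142 ........................oooooo...........................++++++++
143 o.......................o.......................+++++++++++++++++
144 oooo...............oo............++++..++++++++++++++++++++++++++
145 ..oooooo.....................++++++++++++++++++++++++++++++++++++
146 .....ooooo............++++++++++++++++++++++++++++.++++++++++++++
147 .......oo.......+++++++++++++++++++++++++++++++++.+++++++++++++++
148 ...o..........++++++++++++..+++++++++++++++++++++++.+++++++++++++
149 o........+++++++++++++++....++++++++++++++.++++++++++++++++++++++
150 .....+++++++++++++++++......++++++++++++++...++++++++++++++++++++
151 ..+++++++++++++++++++...ooo.++++++++++++++....+++++++++++++++++++
152 ++++++++++++++++++++...oooo.-++++++++++++..o....+++++++++++++++++
153 +++++.+++++++.++.+++..ooooo.-++++++++++++.ooo...+++++++++++++++++
154 +++++++++++++..+++++..ooooo.--+++++++++++.oooo..+++++++++++++++++
155 +++++.+++++++++++++++.ooooo---
[... 2415 characters left out ...]

190 ++++...--------++++.............................+++++----+..+++++
191 ++++...---------+++++........................+++++++-----...+++++
192 +++++...---------+++++++..................++++...-------....+++++
193 ++++++...-----------++++++++++++++++++++++++++.####-----...++++++
194 +++++++....------------+++++++++++++++++++++-..####----...+++++++
195 ++++++++....---------------+++++++++++++++---######---....+++++++
196 +++++++++.....-------------------------------######-......+++++++
197 ++++++++++......-----------------------------####........++++++++
198 +++++++++++.......--------------------------#####.......+++++++++
199 +++++++++++++........-----------------------#####......++++++++++
```

```bash
python3 - <<'E'
from h import *
K,r,t=cam("side"); C=-cv2.Rodrigues(r)[0].T@t
a=np.array([528.4,-191.3]); d=C[:2]-a; d/=np.linalg.norm(d)
f=lambda r,z:proj("side",[*(a+r*d),z]).round(1)
print("flange near",f(58,50),"far",f(-58,50))
for h in (91,95,98,102,105): print(h,"spindle/cap front",f(17.5,h-19),"cap near",f(29,h-19),"cap far",f(-29,h-19),"shoulder front",f(17.5,h-8),"top",f(12.5,h),f(-12.5,h))
E
```

```text
flange near [320.3 182.4] far [323.5 153.4]
91 spindle/cap front [322.3 163.6] cap near [322.  166.5] cap far [323.6 152.2] shoulder front [322.8 159.4] top [323.3 155.1] [323.9 149. ]
95 spindle/cap front [322.5 162.1] cap near [322.2 165. ] cap far [323.7 150.7] shoulder front [323.  157.9] top [323.4 153.6] [324.1 147.5]
98 spindle/cap front [322.6 160.9] cap near [322.3 163.9] cap far [323.9 149.6] shoulder front [323.1 156.8] top [323.6 152.5] [324.2 146.4]
102 spindle/cap front [322.8 159.4] cap near [322.5 162.4] cap far [324.  148.1] shoulder front [323.3 155.2] top [323.7 150.9] [324.4 144.8]
105 spindle/cap front [322.9 158.3] cap near [322.6 161.2] cap far [324.2 147. ] shoulder front [323.4 154.1] top [323.9 149.8] [324.5 143.7]
```

```bash
python3 -m handwheel '[{"travel":[-0.5,0.3,3],"rot":[0,0,0]},{"travel":[0,0,3],"rot":[0,0,0]},{"travel":[0,0,3],"rot":[0,0,0]},{"travel":[0,0,0],"rot":[0,0,0]}]' | grep -v tool_rot
python3 -m handwheel '[{"travel":[0,0,2],"rot":[0,0,0]},{"travel":[0,0,0],"rot":[0,0,0]},{"travel":[0,0,0],"rot":[0,0,0]}]' | grep -v tool_rot
python3 -m handwheel '[{"travel":[0,0,2],"rot":[0,0,0]},{"travel":[0,0,0],"rot":[0,0,0]},{"travel":[0,0,0],"rot":[0,0,0]}]' | grep -v tool_rot
```

```text
time: 15.52
ee_pos: [511.9, -180.4, 392.5]
ft_force: [-0.1, -0.2, -2.2]
gripper_width: 0.371
time: 15.9
ee_pos: [511.9, -180.4, 390.8]
ft_force: [0.7, 1.0, -2.5]
gripper_width: 0.371
time: 16.27
ee_pos: [511.9, -180.4, 388.8]
ft_force: [0.7, 0.1, -1.9]
gripper_width: 0.37
```

```bash
python3 -m handwheel '[{"travel":[0,0,1.5],"rot":[0,0,0]},{"travel":[0,0,0],"rot":[0,0,0]},{"travel":[0,0,0],"rot":[0,0,0]}]' | grep -v tool_rot
python3 -m handwheel '[{"travel":[0,0,1.5],"rot":[0,0,0]},{"travel":[0,0,0],"rot":[0,0,0]},{"travel":[0,0,0],"rot":[0,0,0]}]' | grep -v tool_rot
python3 asc.py w10.pkl | awk 'NR==1 || ($1>132 && $1<180 && $1%2==0)'
```

```text
time: 16.65
ee_pos: [511.9, -180.4, 387.3]
ft_force: [-0.4, 1.0, -2.4]
gripper_width: 0.366
time: 17.02
ee_pos: [511.9, -180.4, 385.8]
ft_force: [0.2, -0.8, -2.1]
gripper_width: 0.366
[ 511.89921548 -180.36469833  385.79108081] 31.276915304690004
134 -----------#######.ooooooooooooo....###==...oooo..oooooo..######------------
136 ----------######.oooo.####=###########################.ooo.######-----------
138 ---------#####.oo..######################################.oo.#####----------
140 --------#####o..############################################...####---------
142 -------#####..################################################..####--------
144 ------=###.############.o.=====--------------====oo.################=-------
146 ------##############.oo.-==---------------------===.oo.##############-------
148 ------###############o===----------------------------################-------
150 -----=################==----------------------------=################=------
152 -----=###############==-------------------------------=###############------
154 -----=############.#==-----------------
[... 309 characters left out ...]
-----------------=-------------==oo#########=-------
164 -------#########.oo===---------------------------------==oo#########=-------
166 -------=#########oo===-------------------------------===.o.#########--------
168 --------#########.o.===------------------------------===oo#########=--------
170 --------=#########oo====-----------------------------==oo##########---------
172 ---------=######.ooooo====-------------------------===ooooo.######----------
174 -----------#####.oooooo====---------------------====.ooooo.######-----------
176 ------------######.ooooo.=====----------------====.oooooo######-------------
178 -------------=######ooooooo.======-------======.oooooooo#####=--------------
```

```bash
for i in 1; do python3 -m handwheel '[{"travel":[0,0,1],"rot":[0,0,0]},{"travel":[0,0,0],"rot":[0,0,0]}]' | grep -v tool_rot
python3 -m handwheel '[{"travel":[0,0,1],"rot":[0,0,0]},{"travel":[0,0,0],"rot":[0,0,0]}]' | grep -v tool_rot
python3 -m handwheel '[{"travel":[0,0,1.5],"rot":[0,0,0]},{"travel":[0,0,0],"rot":[0,0,0]}]' | grep -v tool_rot
python3 -m handwheel '[{"travel":[0,0,1.5],"rot":[0,0,0]},{"travel":[0,0,0],"rot":[0,0,0]}]' | grep -v tool_rot; done
```

```text
time: 17.32
ee_pos: [511.9, -180.3, 384.7]
ft_force: [-0.4, -0.2, -2.0]
gripper_width: 0.376
time: 17.58
ee_pos: [511.9, -180.4, 383.7]
ft_force: [0.3, -0.3, -1.4]
gripper_width: 0.368
time: 17.82
ee_pos: [511.9, -180.4, 382.2]
ft_force: [-0.2, -0.7, -2.0]
gripper_width: 0.369
time: 18.08
ee_pos: [511.9, -180.4, 380.7]
ft_force: [0.1, -0.4, -2.4]
gripper_width: 0.371
```

```bash
python3 -m handwheel '[{"travel":[0,0,2],"rot":[0,0,0]},{"travel":[0,0,0],"rot":[0,0,0]}]' | grep -v tool_rot
python3 -m handwheel '[{"travel":[0,0,1.5],"rot":[0,0,0]},{"travel":[0,0,0],"rot":[0,0,0]}]' | grep -v tool_rot
python3 -m handwheel '[{"travel":[0,0,1],"rot":[0,0,0]},{"travel":[0,0,0],"rot":[0,0,0]}]' | grep -v tool_rot
python3 -m handwheel '[{"travel":[0,0,1],"rot":[0,0,0]},{"travel":[0,0,0],"rot":[0,0,0]}]' | grep -v tool_rot
```

```text
time: 18.32
ee_pos: [511.9, -180.4, 378.7]
ft_force: [0.9, -0.1, -2.0]
gripper_width: 0.372
time: 18.58
ee_pos: [511.9, -180.3, 377.2]
ft_force: [-0.4, 0.1, -2.1]
gripper_width: 0.368
time: 18.82
ee_pos: [511.9, -180.4, 376.2]
ft_force: [-0.1, 0.1, -1.3]
gripper_width: 0.367
time: 19.08
ee_pos: [511.9, -180.4, 375.2]
ft_force: [0.4, 0.8, -0.7]
gripper_width: 0.373
```

```bash
python3 -m handwheel '[{"travel":[0,0,1],"rot":[0,0,0]},{"travel":[0,0,0],"rot":[0,0,0]}]' | grep -v tool_rot
python3 -m handwheel '[{"travel":[0,0,1],"rot":[0,0,0]},{"travel":[0,0,0],"rot":[0,0,0]}]' | grep -v tool_rot
python3 -m handwheel '[{"travel":[0,0,1],"rot":[0,0,0]},{"travel":[0,0,0],"rot":[0,0,0]}]' | grep -v tool_rot
python3 asc.py w11.pkl | awk 'NR==1 || ($1>124 && $1<194 && $1%2==0)'
```

```text
time: 19.32
ee_pos: [511.9, -180.4, 374.4]
ft_force: [-1.3, -0.0, -0.0]
gripper_width: 0.367
time: 19.58
ee_pos: [511.9, -180.4, 373.3]
ft_force: [-0.8, -0.5, 0.6]
gripper_width: 0.37
time: 19.82
ee_pos: [511.9, -180.4, 372.2]
ft_force: [-0.7, 1.1, 1.9]
gripper_width: 0.368
[ 511.8995677  -180.36786435  372.24078631] 31.43899466853481
126 ---------------------#################################----------------------
128 ------------------#######################################-------------------
130 ---------------#############..oooooooooooooo....############----------------
132 -------------=##########oooooooooooooooooooooooooo..#########=--------------
134 ------------########.ooooooooooooooooooooooooooooooooo.########=------------
136 ----------#######..ooo..#.oo.##################.#####.ooo.#######-----------
138 ---------######.oo.#####################################.oo.######=---------
140 --------#####...###########################################...#####=--------
142 -------#####..###############################################..#####=-------
144 ------####################.o##
[... 1290 characters left out ...]
---------------------------====oo.######o.----------
178 -----------oo######.oo====-----------------------====.oo######.o.-----------
180 ------------.o.####.ooo.====-------------------====.oooo.###.oo-------------
182 --------------.oo########..=====------------=====.o########oo.--------------
184 ----------------==####.###oooo.==============oooo.###..=====----------------
186 ----------------======.o.##.oooooooooooooooooooo.##.oo=======---------------
188 ----------------=======.o##.ooooooooooooooooooooo##o.========---------------
190 ----------------========###.ooooooooooooooooooooo###========----------------
192 ----------------=========#=------...........------==========----------------
```

```bash
python3 -m handwheel '[{"travel":[0,0.3,1],"rot":[0,0,0]},{"travel":[0,0,0],"rot":[0,0,0]},{"travel":[0,0,1],"rot":[0,0,0]},{"travel":[0,0,0],"rot":[0,0,0]}]' | grep -v tool_rot
python3 -m handwheel '[{"travel":[0,0,1],"rot":[0,0,0]},{"travel":[0,0,0],"rot":[0,0,0]}]' | grep -v tool_rot
python3 -m handwheel '[{"travel":[0,0,1],"rot":[0,0,0]},{"travel":[0,0,0],"rot":[0,0,0]}]' | grep -v tool_rot
python3 -m handwheel '[{"travel":[0,0,0.6],"rot":[0,0,0]},{"travel":[0,0,0],"rot":[0,0,0]}]' | grep -v tool_rot
```

```text
time: 20.38
ee_pos: [511.7, -180.6, 370.3]
ft_force: [-0.1, -0.0, 1.4]
gripper_width: 0.368
time: 20.62
ee_pos: [511.8, -180.6, 369.2]
ft_force: [-0.8, 0.7, 2.0]
gripper_width: 0.374
time: 20.88
ee_pos: [511.7, -180.6, 368.3]
ft_force: [-0.6, -0.4, 1.5]
gripper_width: 0.371
time: 21.12
ee_pos: [511.8, -180.6, 367.7]
ft_force: [-0.2, 0.3, 1.3]
gripper_width: 0.367
```

```bash
python3 -m handwheel '[{"travel":[0,0,0.6],"rot":[0,0,0]},{"travel":[0,0,0],"rot":[0,0,0]}]' | grep -v tool_rot
python3 -m handwheel '[{"travel":[0,0,0.6],"rot":[0,0,0]},{"travel":[0,0,0],"rot":[0,0,0]}]' | grep -v tool_rot
python3 -m handwheel '[{"travel":[0,0,0.5],"rot":[0,0,0]},{"travel":[0,0,0],"rot":[0,0,0]}]' | grep -v tool_rot
```

```text
time: 21.38
ee_pos: [511.7, -180.6, 367.1]
ft_force: [0.6, 0.4, 3.1]
gripper_width: 0.37
time: 21.62
ee_pos: [511.7, -180.6, 366.5]
ft_force: [-0.8, -0.1, 2.7]
gripper_width: 0.37
time: 21.88
ee_pos: [511.7, -180.6, 366.0]
ft_force: [0.2, 0.5, 2.0]
gripper_width: 0.364
```

```bash
python3 -m handwheel '[{"travel":[0,0,0.5],"rot":[0,0,0]},{"travel":[0,0,0],"rot":[0,0,0]}]' | grep -v tool_rot
python3 -m handwheel '[{"travel":[0,0,0.5],"rot":[0,0,0]},{"travel":[0,0,0],"rot":[0,0,0]}]' | grep -v tool_rot
python3 -m handwheel '[{"travel":[0,0,0.4],"rot":[0,0,0]},{"travel":[0,0,0],"rot":[0,0,0]}]' | grep -v tool_rot
```

```text
time: 22.12
ee_pos: [511.7, -180.6, 365.5]
ft_force: [-0.4, 0.7, 3.3]
gripper_width: 0.371
time: 22.38
ee_pos: [511.8, -180.7, 365.3]
ft_force: [-0.6, -0.5, 6.4]
gripper_width: 0.369
time: 22.62
ee_pos: [511.9, -180.7, 365.2]
ft_force: [-1.3, 0.6, 9.2]
gripper_width: 0.371
```

```bash
python3 -m handwheel '[{"travel":[-0.2,0,0.2],"rot":[0,0,0]},{"travel":[-0.2,0,0.2],"rot":[0,0,0]}]' 34 | grep -v tool_rot
python3 -m handwheel '[{"travel":[-0.2,0,0.2],"rot":[0,0,0]},{"travel":[-0.2,0,0.2],"rot":[0,0,0]}]' 36 | grep -v tool_rot
```

```text
time: 22.88
ee_pos: [511.6, -180.5, 364.9]
ft_force: [-0.5, 0.8, 9.5]
gripper_width: 0.396
time: 23.12
ee_pos: [511.3, -180.3, 364.6]
ft_force: [0.3, 0.6, 10.0]
gripper_width: 0.419
```

```bash
python3 -m handwheel '[{"travel":[-0.2,0,0.2],"rot":[0,0,0]},{"travel":[-0.2,0,0.2],"rot":[0,0,0]}]' 38 | grep -v tool_rot
python3 -m handwheel '[{"travel":[-0.2,0,0.2],"rot":[0,0,0]},{"travel":[-0.2,0,0.2],"rot":[0,0,0]}]' 40 | grep -v tool_rot
python3 -m handwheel '[{"travel":[-0.3,0,0.2],"rot":[0,0,0]},{"travel":[-0.2,0,0.2],"rot":[0,0,0]}]' 42 | grep -v tool_rot
python3 asc.py w12.pkl | awk 'NR==1 || ($1>124 && $1<200 && $1%2==0)'
```

```text
time: 23.38
ee_pos: [511.0, -180.1, 364.2]
ft_force: [-0.5, 0.3, 10.4]
gripper_width: 0.444
time: 23.62
ee_pos: [510.7, -179.8, 363.9]
ft_force: [0.4, -0.0, 11.0]
gripper_width: 0.468
time: 23.88
ee_pos: [510.3, -179.6, 363.5]
ft_force: [0.7, 1.6, 10.7]
gripper_width: 0.492
[ 510.2626206  -179.59590779  363.49106838] 42.048568848978235
126 ---------------------#################################=---------------------
128 -----------------=###############....#..#..##############=------------------
130 ---------------###########..ooooooooooooooooooo..###########----------------
132 -------------#########oooooooo..#########..ooooooooo..########--------------
134 -----------########.o.##.#########################oooooo.#######------------
136 ---------=######...##################################.oooo.######=----------
138 --------#######.########################################.oooo######---------
140 -------###################################################.ooo######--------
142 ------######################.ooo...-======#..o##############oooo#####-------
144 -----#################.ooooo.
[... 1372 characters left out ...]
=---------------------------===##ooooooo.-----------
180 ------------.oooo..###====------------------------====oooooooo.-------------
182 --------------.oooooo###=====------------------=====.oooooooo---------------
184 ----------------.oo.#=====.=====------------=========.ooooo-----------------
186 -------------------.======.oo###=============.o=======oo.-------------------
188 --------------------=======.o##.oooooooooo##..========----------------------
190 --------------------========###ooooooooooo.###========----------------------
192 --------------------========#-------.....---==========----------------------
194 --------------------=========---------------==========----------------------
```

```bash
python3 -m handwheel '[{"travel":[-0.2,0,0.2],"rot":[0,0,0]},{"travel":[-0.2,0,0.2],"rot":[0,0,0]}]' 44 | grep -v tool_rot
python3 -m handwheel '[{"travel":[-0.2,0,0.2],"rot":[0,0,0]},{"travel":[-0.2,0,0.2],"rot":[0,0,0]}]' 46 | grep -v tool_rot
python3 -m handwheel '[{"travel":[-0.2,0,0.2],"rot":[0,0,0]},{"travel":[0,0,0.1],"rot":[0,0,0]}]' 48 | grep -v tool_rot
python3 -m handwheel '[{"travel":[-0.2,0,0.2],"rot":[0,0,0]},{"travel":[0,0,0.1],"rot":[0,0,0]},{"travel":[0,0,0],"rot":[0,0,0]}]' 50 | grep -v tool_rot
python3 asc.py w13.pkl | awk 'NR==1 || ($1>124 && $1<204 && $1%2==0)'
```

```text
time: 24.18
ee_pos: [509.9, -179.4, 363.0]
ft_force: [0.5, 0.2, 10.9]
gripper_width: 0.515
time: 24.42
ee_pos: [509.5, -179.3, 362.6]
ft_force: [0.6, 0.4, 11.2]
gripper_width: 0.544
time: 24.68
ee_pos: [509.3, -179.2, 362.2]
ft_force: [-0.5, -0.8, 8.1]
gripper_width: 0.567
time: 25.05
ee_pos: [509.0, -179.0, 361.6]
ft_force: [0.1, -0.6, 7.0]
gripper_width: 0.586
[ 509.03956829 -179.0174523   361.60658148] 50.07081441780948
126 ------------------###################...#################-------------------
128 ---------------###########...ooooooooooooooooo...##########=----------------
130 -------------#########..oooo.#################ooooo..#########--------------
132 -----------=######..ooo.##########################.oooo.#######=------------
134 ---------=######.ooo.#################################ooo.#######-----------
136 --------######.oo.######################################.ooo######----------
138 -------######ooo.#################......##################.ooo######--------
140 ------#####ooo.############.oooooooo...oooooooo#############ooo######-------
142 -----#####ooo.#######
[... 1461 characters left out ...]
---------------------------===ooooooooo.------------
180 -------------ooooooooo.====---------------------====.oooooooo.--------------
182 --------------.ooooooooo.=====---------------=====#oooooooo.----------------
184 -----------------.oooooo==========================#oooooo.------------------
186 --------------------.ooo========o.###..###o=======#.oo.---------------------
188 -----------------------.========####ooo.###========-------------------------
190 ------------------------========##.oooooo.#========-------------------------
192 -----------------------=========----------=========-------------------------
194 -----------------------==========---------==========------------------------
```

```bash
python3 -m handwheel '[{"travel":[0,0,0.2],"rot":[0,0,0]},{"travel":[0,0,0],"rot":[0,0,0]},{"travel":[0,0,0],"rot":[0,0,0]}]' 52 20 | grep -v tool_rot
python3 -m handwheel '[{"travel":[0,0,-1],"rot":[0,0,0]},{"travel":[0,0,0],"rot":[0,0,0]},{"travel":[0,0,0],"rot":[0,0,0]}]' | grep -v tool_rot
python3 -m handwheel '[{"travel":[0,0,-1.5],"rot":[0,0,0]},{"travel":[0,0,-1.5],"rot":[0,0,0]},{"travel":[0,0,0],"rot":[0,0,0]}]' | grep -v tool_rot
python3 -m handwheel '[{"travel":[0,0,-2],"rot":[0,0,0]},{"travel":[0,0,-4],"rot":[0,0,0]},{"travel":[0,0,0],"rot":[0,0,0]},{"travel":[0,0,0],"rot":[0,0,0]}]' | grep -v tool_rot
python3 asc.py w14.pkl | awk 'NR==1 || ($1>121 && $1<208 && $1%2==0)'
```

```text
time: 25.48
ee_pos: [508.9, -179.0, 361.0]
ft_force: [0.1, -0.6, 3.5]
gripper_width: 0.612
time: 25.85
ee_pos: [508.9, -178.9, 361.8]
ft_force: [-0.2, 0.5, -1.3]
gripper_width: 0.609
time: 26.22
ee_pos: [508.9, -178.9, 365.1]
ft_force: [0.1, -0.4, -1.3]
gripper_width: 0.612
time: 26.72
ee_pos: [508.9, -178.9, 371.0]
ft_force: [-0.4, 0.3, -1.0]
gripper_width: 0.602
[ 508.90156975 -178.89642388  371.04609502] 51.41506981322716
122 ----------------------=#############################------------------------
124 ------------------=#####################################--------------------
126 ----------------############..ooooooooooooooo..###########=-----------------
128 --------------#########.oooo..################.oooo.#########---------------
130 ------------#######..oo.##########################.ooo.#######=-------------
132 ----------#######.oo.################################.ooo.######------------
134 ---------######oooo#####################################ooo.#####=----------
136 --------#####.oo.###############....ooo...###############.ooo######---------
138 -------#####ooo####
[... 1625 characters left out ...]
o=====---------------=====.oooooooo.----------------
180 -----------------.oooooo.##o.-================...#.oooooo.------------------
182 --------------------.ooo.##ooooooo=##..##.oooooo.#.ooo.---------------------
184 -----------------------..#======.###.oo.##======##=.------------------------
186 -------------------------=======##=ooooo.#=======---------------------------
188 -------------------------========---------=======---------------------------
190 -------------------------========---------========--------------------------
192 ------------------------=========--------=========--------------------------
194 .----------------------==========--------==========-----------------------..
```

```bash
python3 -m handwheel '[{"travel":[0,0,-10],"rot":[0,0,0]},{"travel":[0,0,-20],"rot":[0,0,0]},{"travel":[0,0,-20],"rot":[0,0,0]},{"travel":[-10,-16,0],"rot":[0,0,0]},{"travel":[-21,-33.3,0],"rot":[0,0,0]}]' | grep -v tool_rot
python3 -m handwheel '[{"travel":[-21,-33.3,0],"rot":[0,0,0]},{"travel":[-21,-33.3,0],"rot":[0,0,0]},{"travel":[-21,-33.3,0],"rot":[0,0,0]},{"travel":[-21,-33.3,0],"rot":[0,0,0]},{"travel":[-21,-33.3,0],"rot":[0,0,0]}]' | grep -v tool_rot
python3 -m handwheel '[{"travel":[-21,-33.3,0],"rot":[0,0,0]},{"travel":[-21,-33.3,0],"rot":[0,0,0]},{"travel":[-21,-33.3,0],"rot":[0,0,0]},{"travel":[-11,-17,0],"rot":[0,0,0]},{"travel":[0,0,0],"rot":[0,0,-8.7]}]' | grep -v tool_rot
python3 -m handwheel '[{"travel":[0,0,0],"rot":[0,0,-8.7]},{"travel":[0,0,0],"rot":[0,0,-8.7]},{"travel":[0,0,0],"rot":[0,0,-8.7]},{"travel":[0,0,0],"rot":[0,0,0]},{"travel":[0,0,0],"rot":[0,0,0]}]'
```

```text
time: 27.4
ee_pos: [507.6, -120.0, 420.7]
ft_force: [-0.0, -0.1, -1.5]
gripper_width: 0.611
time: 28.02
ee_pos: [503.2, 78.2, 420.5]
ft_force: [0.4, 0.1, -1.3]
gripper_width: 0.608
time: 28.65
ee_pos: [500.3, 216.0, 420.5]
ft_force: [-0.5, 0.1, -1.6]
gripper_width: 0.612
time: 29.28
ee_pos: [500.8, 214.4, 420.8]
tool_rot: [[0.998, 0.061, -0.0], [0.061, -0.998, -0.0], [-0.0, 0.0, -1.0]]
ft_force: [0.6, -0.0, -2.1]
gripper_width: 0.607
```

```bash
python3 -m handwheel '[{"travel":[0.5,-0.6,20],"rot":[0,0,-1]},{"travel":[0,0,20],"rot":[0,0,0]},{"travel":[0,0,18],"rot":[0,0,0]},{"travel":[0,0,0],"rot":[0,0,0]}]' | grep -v tool_rot
python3 -m handwheel '[{"travel":[0,0,8],"rot":[0,0,0]},{"travel":[0,0,0],"rot":[0,0,0]}]' | grep -v tool_rot
python3 -m handwheel '[{"travel":[0,0,8],"rot":[0,0,0]},{"travel":[0,0,8],"rot":[0,0,0]},{"travel":[0,0,0],"rot":[0,0,0]}]' | grep -v tool_rot
python3 -m handwheel '[{"travel":[0,0,10],"rot":[0,0,0]},{"travel":[0,0,10],"rot":[0,0,0]},{"travel":[0,0,0],"rot":[0,0,0]}]' | grep -v tool_rot
```

```text
time: 29.78
ee_pos: [501.3, 215.0, 362.0]
ft_force: [1.1, -0.0, -1.4]
gripper_width: 0.608
time: 30.02
ee_pos: [501.4, 215.1, 354.9]
ft_force: [-0.1, -0.7, -2.1]
gripper_width: 0.608
time: 30.4
ee_pos: [501.3, 215.0, 338.2]
ft_force: [0.5, 0.1, -0.9]
gripper_width: 0.612
time: 30.78
ee_pos: [501.3, 215.0, 318.0]
ft_force: [-0.1, 0.3, -1.4]
gripper_width: 0.606
```

Inserting freely; rivet should land at about TCP z = 296.

```bash
python3 -m handwheel '[{"travel":[0,0,9],"rot":[0,0,0]},{"travel":[0,0,9],"rot":[0,0,0]},{"travel":[0,0,0],"rot":[0,0,0]},{"travel":[0,0,0],"rot":[0,0,0]}]' | grep -v tool_rot
python3 -m handwheel '[{"travel":[0,0,2],"rot":[0,0,0]},{"travel":[0,0,0],"rot":[0,0,0]}]' | grep -v tool_rot
python3 -m handwheel '[{"travel":[0,0,1.5],"rot":[0,0,0]},{"travel":[0,0,0],"rot":[0,0,0]}]' | grep -v tool_rot
```

```text
time: 31.28
ee_pos: [501.5, 215.1, 301.0]
ft_force: [0.6, -0.5, -2.7]
gripper_width: 0.613
time: 31.52
ee_pos: [501.4, 215.0, 299.0]
ft_force: [-0.3, -0.0, -2.2]
gripper_width: 0.61
time: 31.78
ee_pos: [501.4, 215.0, 297.4]
ft_force: [-0.5, -0.8, -1.2]
gripper_width: 0.605
```

```bash
python3 -m handwheel '[{"travel":[0,0,1],"rot":[0,0,0]},{"travel":[0,0,0],"rot":[0,0,0]}]' | grep -v tool_rot
python3 -m handwheel '[{"travel":[0,0,0.7],"rot":[0,0,0]},{"travel":[0,0,0],"rot":[0,0,0]}]' | grep -v tool_rot
```

```text
time: 32.02
ee_pos: [501.4, 215.1, 296.4]
ft_force: [0.4, -0.1, -1.3]
gripper_width: 0.61
time: 32.28
ee_pos: [501.5, 215.1, 296.2]
ft_force: [0.3, -0.3, 4.5]
gripper_width: 0.609
```

Seated (contact at 296.2). Now release, rise clear and check.

```bash
python3 -m handwheel '[{"travel":[0,0,0],"rot":[0,0,0]},{"travel":[0,0,0],"rot":[0,0,0]},{"travel":[0,0,0],"rot":[0,0,0]}]' 60 | grep -v tool_rot
python3 -m handwheel '[{"travel":[0,0,0],"rot":[0,0,0]},{"travel":[0,0,0],"rot":[0,0,0]},{"travel":[0,0,0],"rot":[0,0,0]},{"travel":[0,0,0],"rot":[0,0,0]}]' 85 | grep -v tool_rot
python3 -m handwheel '[{"travel":[0,0,-15],"rot":[0,0,0]},{"travel":[0,0,-30],"rot":[0,0,0]},{"travel":[0,0,-40],"rot":[0,0,0]},{"travel":[0,0,-20],"rot":[0,0,0]},{"travel":[0,0,0],"rot":[0,0,0]}]' | grep -v tool_rot
python3 -m handwheel '[{"travel":[0,0,0],"rot":[0,0,0]}]' | grep -v tool_rot
python3 - <<'E'
from h import *
import pickle
o3,c3,i3=pickle.load(open("w3.pkl","rb"))
o=arm.get_obs(); c=cam("wrist"); im=eyes.snapshot("wrist"); g=cv2.cvtColor(im,cv2.COLOR_RGB2HSV); print(o["ee_pos"])
def teal(i,cc):
    g=cv2.cvtColor(i,cv2.COLOR_RGB2HSV); m=((g[...,0]>80)&(g[...,0]<105)&(g[...,1]>90)).astype(np.uint8)
    n,l,s,ce=cv2.connectedComponentsWithStats(m); k=[j for j in range(1,n) if s[j,4]>60 and s[j,1]>120 ]
    for j in k: print(s[j].tolist(),onz("wrist",*ce[j],140,cc).round(1))
teal(i3,c3); print("now"); teal(im,c)
# side: teal handles then & now, ring/spindle region
s0=cv2.resize(cv2.imread("pics/side0.png"),(512,384),interpolation=cv2.INTER_AREA)[...,::-1]; s1=eyes.snapshot("side")
for s in(s0,s1):
    h=cv2.cvtColor(np.ascontiguousarray(s),cv2.COLOR_RGB2HSV); m=((h[...,0]>80)&(h[...,0]<105)&(h[...,1]>90)); m[:210]=0;m[310:]=0;m[:,:190]=0;m[:,240:]=0
    ys,xs=np.nonzero(m); print("side teal",len(xs),xs.mean().round(1),ys.mean().round(1),xs.min(),xs.max(),ys.min(),ys.max())
h=cv2.cvtColor(s1,cv2.COLOR_RGB2HSV)
def ch(h,s,v):
    if s>130 and 8<h<35: return 'o'
    if s<70: return '#' if v<70 else '-' if v<150 else '+'
    return '.'
for r in range(144,178): print(r,''.join(ch(*map(int,x)) for x in h[r,300:350]))
E
```

```text
time: 32.65
ee_pos: [501.4, 215.1, 295.7]
ft_force: [-0.7, 0.3, -0.8]
gripper_width: 0.702
time: 33.15
ee_pos: [501.4, 215.1, 295.8]
ft_force: [0.4, -0.5, -0.0]
gripper_width: 0.989
time: 33.78
ee_pos: [501.2, 215.0, 402.8]
ft_force: [0.1, -0.4, -0.3]
gripper_width: 0.993
time: 33.9
ee_pos: [501.2, 215.0, 400.3]
ft_force: [0.3, 0.3, 0.5]
gripper_width: 0.994
[501.15917992 214.99069784 400.31313606]
[268, 185, 23, 46, 667] [499.8 195.5 140. ]
[218, 186, 23, 46, 684] [496.6 233.9 140. ]
now
[271, 177, 20, 39, 503] [501.6 195.1 140. ]
[226, 178, 20, 38, 505] [498.1 233.3 140. ]
side teal 412 212.3 246.4 200 223 226 266
side teal 423 211.9 246.3 200 223 225 265
144 ..........oo.........+++++++++++++++++++++++++++++
145 ...............+++++++++++++++++++++++++++++++++++
146 .........+++++++++++++++++++++++++++++++++++++++++
147 ....++++++++++++++++++++++++++++++++++++++++++++++
148 ++++++++++++++++++++++++++++++++++++++++++++++++++
149 ++++++++++++++++..++++++++++++++++++++++++++++++++
150 ++++++++++++++++..++++++++++++++++++++++++++++++++
151 ++++++++++++++...+++++++++++++++.++++++++++++
[... 735 characters left out ...]
.oooooooooooooo..oooooooo.++++++++++++++
166 ++++++++-##oooooooooooooooooooooooo.++++++++++++++
167 ++++++++-##.ooooooooooooooooooooooo.-+++++++++++++
168 +++++++++-##.oooooooooooooooooooooo.-+++++++++++++
169 +++++++++-###..ooooooooooooooooooo.#-+++++++++++++
170 ++++++++++-#####..oooooooooooooo.###-+++++++++++++
171 +++++++++++-######....oooooo...####-++++++++++++++
172 ++++++++++++--####################-+++++++++++++++
173 ++++++++++++++--#################-++++++++++++++++
174 ++++++++++++++++--############---+++++++++++++++++
175 ++++++++++++++++++++---------+++++++++++++++++++++
176 .+++++++++++++++++++++++++++++++++++++++++++++++++
177 ...+++++++++++++++++++++++++++++++++++++++++++++++
```

```bash
python3 -m handwheel '[{"travel":[0,0,0],"rot":[0,0,0]},{"travel":[0,0,0],"rot":[0,0,0]},{"travel":[0,0,0],"rot":[0,0,0]}]' | head -1; python3 -c "
from workcell import arm; print(arm.job_done())"
```

```text
time: 34.38
the job is handed in; nothing more can be done
None
```

The ring is in the spindle's groove, the pliers are back upright in their slot, and I handed the job in at 34.4 s of the 59 s allowed. No verdict was reported.

- **Spreading and lifting:** The pins went into both eyes. The ring was spread to about 0.20 rad, estimated from the gap between the lugs in the wrist image, and lifted level off the mat.
- **Pressing the cap:** The ring went over the spindle with no sideways force felt. The cap bottomed at about 11 N, and I estimate contact stayed near 13 N or less while the ring contracted (limit 16 N).
- **Ring in the groove:** After I let go, the wrist picture showed the ring closed (about 0.02 rad) and centred. It stayed put as the pliers lifted off. The last side picture shows the cap still held down.
- **Pliers:** They landed on the block at about the height where I took them. The handles are within 0.4 px of their starting place in the side picture, and the gripper is open and clear of everything.

Some checks disagreed or were left out:

- **Spindle height:** The estimates ranged from 97 to 107 mm. I used about 102 mm from the side camera, and the cap contact bore that out. A fit to the flange edge failed, so I ignored it.
- **Viewed pictures:** I used all 12, so the later checks were done by image code.
- **Bystanders:** I did not measure them again; the arm and pliers passed well clear of them.

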